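# Load the domed reference piece with self-closing tweezers

### The arm

A 7-joint arm with a two-finger parallel gripper is mounted at the origin on the work surface. World frame = base frame: x ahead of the robot, y to its left, z up, the work surface at z = 0. Lengths are in m, angles in rad, forces in N, time in s.
With the tool pointing down it reaches from about 0.4 to 0.85 m from the base axis. Payload 10.4 kg.
Tool frame: the origin (TCP) lies midway between the tips of the shut fingers; the grasp point (between the pads) lies 19 mm behind it; z points along the fingers, y is the direction in which the jaws open and shut (so a half turn about z gives the same grasp; the last joint's range is limited). The gripper opens to 87 mm and grips with 3 to 60 N. Pads are 19 mm wide; open, the fingers measure 117 mm over their backs; the gripper's body (75 mm by 190 mm) begins 51 mm behind the grasp point.
Start: joints at [-0.023, 0.332, -0.065, 1.46, 0.022, 1.35, -0.088], TCP at [0.625, 0, 0.223] pointing down, gripper open.
Joint ranges: [-2.6, 2.6], [-0.5, 2.12], [-1.47, 1.34], [0.16, 2.42], [-1.27, 4.41], [0.06, 2.06], [-2.6, 2.6]. Speed limits (rad/s): [2.22, 2.22, 2.79, 2.79, 3.14, 3.14, 3.14].

### API

Orientations are given as a unit quaternion [x, y, z, w].
In Python, from bench import r gives the robot as it stands.
- The arm moves only by the tool step_arm, never from a script. Its argument "increments" is a list of rows, each a list of 2 entries, a list of its own where there are three numbers: the shift along the tool's x, y, z in m, then the turn, a rotation vector about the tool's x, y, z in rad. A call has 1 to 5 rows; each row is the pose to reach, as a shift and turn from the pose measured when the call began, along the tool's axes at that moment; what a row does not reach only later rows make up. A row lasts 1/10 s, in which the tool goes at most 50 mm and 8.59 degrees, less where a joint would pass 70% of its speed; a pose out of reach is approached as far as the arm can. A call with a gripper value outside its range is refused whole. "hand" is the closure, from -1 (fully open) to 1 (shut), so that 0 is half open, set as the call begins (left out, the last holds). The fingers move at their own pace and stop on an object; "grip_force" is the grip in N (left out, the last holds). Time passes only in rows, so rows that repeat a pose let the fingers close. It gives the time, the measured TCP pose, the force and the opening at its end, in the units of the state.
- r.read_state(): the state, without advancing time (a new reading comes with each control period).
- r.camera(name): name is "scene" or "side" or "wrist"; returns a dict with "pixels" (400x640x3 uint8, blue, green, red), "camera_matrix" (3x3 intrinsics, pixels), "k1" (the pictures are not rectified: a ray, as slopes to the right and down, at radius r is drawn at 1 + k1 r^2 times it, then the intrinsics apply), "extrinsics" (4x4, takes a point from camera to world coordinates). Camera axes: x right, y up, looking along -z (the intrinsics and any distortion apply to the point x, -y, -z); pixel columns grow to the right and rows downward; lengths in m; the calibration is good to about 2 mm. A picture is of the moment at which its call begins. There is no depth.
- r.close_job(): hands the job in, once; it reports no verdict.
The state is a dict: "time": time; "joint_positions": joint angles; "joint_vel": joint speeds; "joint_torque": joint torques, N m; "ee_pos": TCP position; "eef_rot": TCP orientation; "ft_force": force on the tool from outside, world axes, zero at the start; "torque": the same for the moment, N m; "width": finger opening in m.
Only numpy, scipy, OpenCV 4.12 (cv2) and the standard library are available. Lean on these libraries where they do the work, as an engineer would, in place of code of your own. Each camera call takes 0.05 s, during which the arm holds its last target.

### The job

Without touching it with your fingers, take the dome-topped reference piece from the stand by its neck with the self-closing tweezers, carry it upright to the measuring machine and set it standing in the middle of the turntable. Free the tweezers from it and lay them back on their rest. Leave the other two pieces, the bottle and the dark puck where they are.

Things in the scene. Friction and masses are not known exactly. Their poses are not given: they have to be found in the camera images.
- tw_bows (a point): Squeeze point of the loose steel self-closing tweezers (195 mm long, 50 g): mid-height, midway between the two bowed-out finger pads. x points to the jaws, y left, z up. Pads 44 mm long (x), 26 mm high, 55 mm over their outsides when shut, 34 mm squeezed to the stop (9 N to start, 12 N at the stop). Squeezing OPENS the jaws; letting go lets springs shut them. At the start 50 mm above the table.
- tw_jaws (a point): Point midway between the tweezers' V-notched jaws, 70 mm ahead (x) of tw_bows, same axes. Jaws 12 mm high (6 up, 6 down) and 34 mm long (17 ahead, 17 behind). Fully open: 40 mm between the lips, 80 mm over the outsides. Shut on a 24 mm neck they centre it here, about 5 N a side.
- tw_tab (a point): Grasp point on the tweezers' rigid upright tab, 65 mm behind (-x) and 33 mm above (z) tw_bows, same axes. Tab 12 mm thick (y), 50 mm long (x: 30 mm behind to 20 ahead of here), from 22 mm below to 14 mm above here; the arms begin 26 mm below here. Holding the tab leaves the jaws shut, so the tweezers can be carried by it with what they grip.
- tweezers: The tweezers again: origin on the pivot of the arms at mid-height, 85 mm behind tw_bows, axes as there. The tail block reaches 22 mm behind and 10 mm below it, 10 mm to each side. The arms cross 30 mm ahead of tw_bows, 6.3 mm above to 6.3 mm below mid-height.
- tw_left (a joint): Angle of the left arm (the right mirrors it): 0 shut and empty, about 0.035 when gripping a 24 mm neck, 0.13 rad fully squeezed, jaws wide open.
- rest_place (a point): Where tw_bows belongs on the fixed rest, 50 mm above the table; x points where the jaws point. Base plate 205 x 70 mm, 6 mm high, from 120 mm behind to 85 mm ahead of here. Two black posts: one 30 mm long (x), 50 wide (y), centred 90 mm behind here, top at 40 mm, under the tail; one 18 mm long, 70 wide, centred 70 mm ahead, top at 44 mm, under the jaws. Nothing between them.
- dome_neck (a point): Bare aluminium piece, 0.18 kg nominal, loose, standing on the stand: foot 64 mm dia x 8 mm, body 44 mm dia up to 30 mm, neck 24 mm dia from 30 to 50 mm, collar 44 mm dia up to 56 mm, on top a dome of 20 mm radius (76 mm tall in all). Point on its axis at mid-neck, 40 mm above its underside; z up. The piece to load.
- dome: The dome-topped piece again: origin at the centre of its underside. It stands steadily even with the shut tweezers hanging on its neck.
- cone_neck (a point): Bare aluminium piece, 0.18 kg nominal, loose, standing on the stand: foot 64 mm dia x 8 mm, body 44 mm dia up to 30 mm, neck 24 mm dia from 30 to 50 mm, collar 44 mm dia up to 56 mm, on top a pointed cone 40 mm dia and 30 mm high (86 mm tall in all). Point on its axis at mid-neck, 40 mm above its underside; z up. Bystander.
- plug_neck (a point): Bare aluminium piece, 0.18 kg nominal, loose, standing on the stand: foot 64 mm dia x 8 mm, body 44 mm dia up to 30 mm, neck 24 mm dia from 30 to 50 mm, collar 44 mm dia up to 56 mm, on top a plain cylinder 24 mm dia and 26 mm high (82 mm tall in all). Point on its axis at mid-neck, 40 mm above its underside; z up. Bystander.
- stand_top (a point): Centre of the top of the fixed grey stand, a slab 90 mm (x) by 260 mm (y), 12 mm high. The three pieces stand on it in a row along its y, about 85 mm apart, in any order.
- bottle: Pale grey closed bottle, 56 mm dia, 120 mm tall, loose, standing in front of the stand at one side. Origin at the centre of its underside. Bystander.
- puck: Dark steel puck, 68 mm dia, 24 mm tall, loose, lying in front of the stand at the other side. Origin at the centre of its underside. Bystander.
- plate_centre (a point): Centre of the top of the machine's round turntable: 150 mm dia, 75 mm above the table, rings on it, the innermost the size of the piece's foot. Fixed white base 250 x 250 mm, 50 mm high, centred here. On its -y side a column 160 x 70 mm, 360 mm high, axis 165 mm from here; a probe head on it, 245 to 330 mm above the table, reaches in to 80 mm from here. x, y: the machine's axes.

How it is judged:
On the way, in this order (a step that is already met when the one before it is completed fails the run):
1. the dome-topped piece is held clear of the stand by the tweezers, its neck between their jaws (z of dome_neck in the frame of stand_top above 0.06 m and distance between dome_neck and tw_jaws below 0.015 m and contact force between tweezers and dome above 1 N), for 0.2 s.
2. the piece stands in the middle of the turntable, free of the tweezers (horizontal distance between dome_neck and plate_centre below 0.02 m and z of dome_neck in the frame of plate_centre between 0.036 and 0.045 m and angle between dome_neck's own z axis and vertical below 0.08 rad and contact force between tweezers and dome below 0.1 N), for 0.2 s.
At the end, for the whole second after the job is handed in: The dome-topped piece stands upright (within 0.08 rad) and still on the turntable, its axis within 20 mm of the centre, not touched by the tweezers; the tweezers lie still and level (within 0.12 rad) on both posts of their rest, the pad point within 25 mm sideways and 8 mm in height of its place (all of step 2 and linear speed of each of dome, tweezers below 0.01 m/s and horizontal distance between tw_bows and rest_place below 0.025 m and z of tw_bows in the frame of rest_place between -0.008 and 0.008 m and angle between tweezers's own z axis and vertical below 0.12 rad).
It fails at once if the fingers touched the dome-topped piece (contact force between the fingers and dome above 0.5 N).
It fails at once if the dome-topped piece was tipped by more than 0.5 rad (angle between dome's own z axis and vertical above 0.5 rad).
It fails at once if another piece was shifted by more than 25 mm or tipped (distance of any of cone_neck, plug_neck from where it was at the start of the episode above 0.025 m or angle between any of cone_neck, plug_neck's own z axis and vertical above 0.35 rad).
It fails at once if the bottle or the puck was shifted by more than 25 mm or tipped (distance of any of bottle, puck from where it was at the start of the episode above 0.025 m or angle between any of bottle, puck's own z axis and vertical above 0.35 rad).
It also fails if it takes over 72 s, if anything falls off the work surface, if the arm or the gripper's body presses on something with over 40 N, if the wrist force passes 120 N, or if a joint passes its speed limit or range.

## Working session

There is one attempt and no reset: what is moved stays moved. The work goes in short steps, Python scripts to look and compute and a tool call to move; the robot and the scene stay as the last step left them, time stands still between calls to the robot, and variables do not carry over. Pictures are saved under pics/ and viewed, and the job is handed in when it is done.

Besides the shell and the picture viewer there is one more tool, called by a JSON object that holds its "name" and its "arguments", one argument or row to a line. step_arm: Moves the arm, as the interface text tells. Its arguments: {"type":"object","properties":{"increments":{"type":"array"},"hand":{"type":"number"},"grip_force":{"type":"number"}},"required":["increments"]}

```bash
ls; mkdir -p pics; cat > h.py <<'E'
import numpy as np, cv2
from bench import r
def snap(name,out,save=True):
    c=r.camera(name); cv2.imwrite(f'pics/{out}.png',c['pixels'])
    np.savez(f'pics/{out}.npz',K=c['camera_matrix'],k1=c['k1'],E=c['extrinsics'])
    return c
def ray(out,uv):
    d=np.load(f'pics/{out}.npz');K=d['K'];k1=float(d['k1']);E=d['E']
    p=cv2.undistortPoints(np.array([[uv]],float),K,np.array([k1,0,0,0,0.]))[0,0]
    v=E[:3,:3]@np.array([p[0],-p[1],-1]);return E[:3,3],v
def atz(out,uv,z):
    o,v=ray(out,uv);return o+v*(z-o[2])/v[2]
def proj(out,P):
    d=np.load(f'pics/{out}.npz');K=d['K'];k1=float(d['k1']);E=d['E']
    P=np.atleast_2d(np.array(P,float));c=(P-E[:3,3])@E[:3,:3]
    c=c*[1,-1,-1]
    return cv2.projectPoints(c,np.zeros(3),np.zeros(3),K,np.array([k1,0,0,0,0.]))[0][:,0]
def crop(out,x0,y0,x1,y1,s,new):
    im=cv2.imread(f'pics/{out}.png')[y0:y1,x0:x1]
    cv2.imwrite(f'pics/{new}.png',cv2.resize(im,None,fx=s,fy=s,interpolation=cv2.INTER_CUBIC))
E
python3 - <<'E'
from h import *
for n in ['scene','side','wrist']:
    c=snap(n,n+'0'); print(n,c['camera_matrix'].tolist(),c['k1'],np.round(c['extrinsics'],3).tolist())
print(r.read_state())
E
```

```text
pics
scene [[408.5883030141297, 0.0, 313.0996696476011], [0.0, 408.5883030141297, 200.63677268759741], [0.0, 0.0, 1.0]] -0.08568157928263155 [[-0.168, -0.724, 0.669, 1.118], [0.986, -0.131, 0.105, 0.106], [0.012, 0.677, 0.736, 0.73], [0.0, 0.0, 0.0, 1.0]]
side [[493.128500575284, 0.0, 320.9541755645054], [0.0, 493.128500575284, 201.7860837823383], [0.0, 0.0, 1.0]] -0.035529545069452426 [[0.994, 0.071, -0.077, 0.432], [-0.105, 0.658, -0.745, -0.863], [-0.002, 0.749, 0.662, 0.826], [0.0, 0.0, 0.0, 1.0]]
wrist [[319.592547967856, 0.0, 316.5827073555], [0.0, 319.592547967856, 205.44534925233106], [0.0, 0.0, 1.0]] -0.06355296231788728 [[1.0, -0.001, 0.002, 0.625], [0.0, 0.968, 0.25, 0.066], [-0.002, -0.25, 0.968, 0.383], [0.0, 0.0, 0.0, 1.0]]
{'time': 0.15, 'joint_positions': array([-0.02257907,  0.3326963 , -0.06466711,  1.46075967,  0.02160986,
        1.34994612, -0.08848897]), 'joint_vel': array([ 0.00214995, -0.00095714,  0.00069942, -0.00145327,  0.00031185,
        0.00118892,  0.00040508]), 'joint_torque': array([ 1.82067095e-03, -6.23630190e+01,  2.54254905e-02, -3.90143681e+01,
       -6.11935230e-02,  3.71907104e-02, -1.53469024e-06]), 'ee_pos': array([ 6.24686115e-01, -3.84431912e-05,  2.21950248e-01]), 'eef_rot': array([ 7.07114335e-01,  7.07099008e-01, -4.18373680e-04, -3.67816770e-04]), 'ft_force': array([0.131565  , 0.83819268, 0.29335974]), 'torque': array([-0.01917494, -0.02079641,  0.0504474 ]), 'width': 0.08719013245688484}
```

View pics/scene0.png

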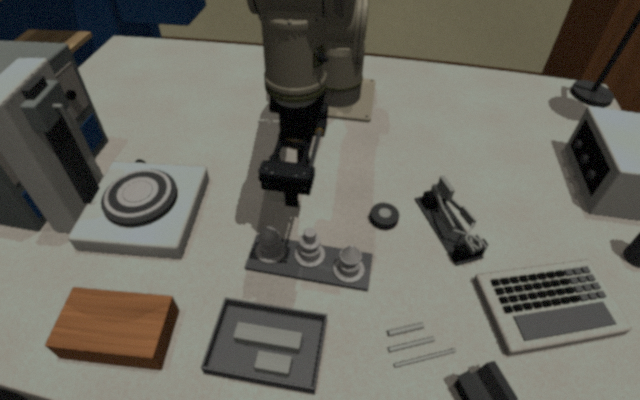

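View pics/side0.png

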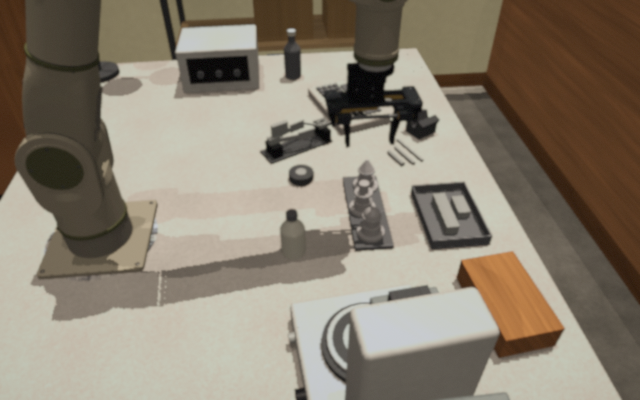

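View pics/wrist0.png

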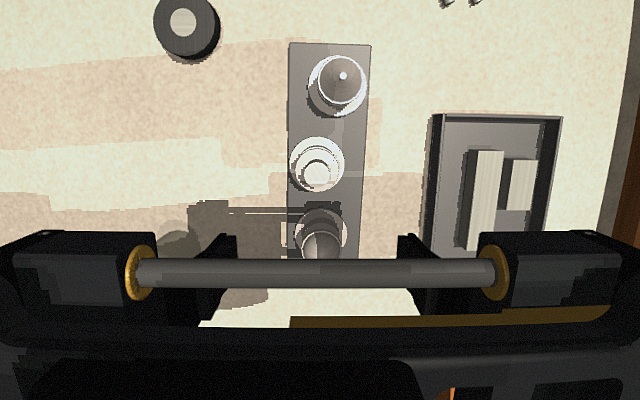

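```bash
python3 - <<'E'
from h import *
crop('scene0',240,170,500,300,3,'c1')
crop('scene0',60,140,260,290,4,'c2')
crop('side0',250,80,450,260,4,'c3')
crop('wrist0',140,0,400,270,2.2,'c4')
E
```

```text
(no output)
```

View pics/c1.png

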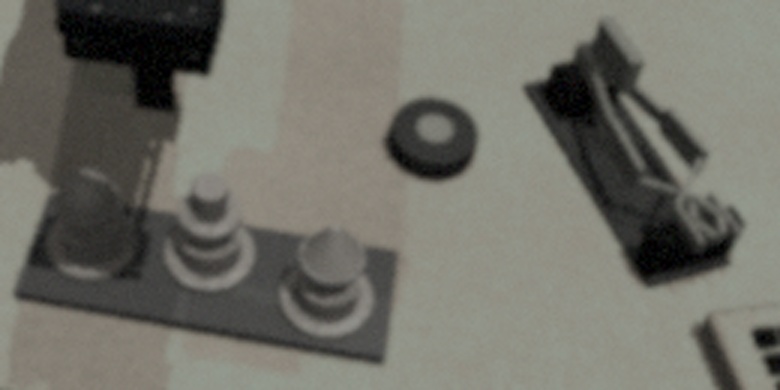

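View pics/c2.png

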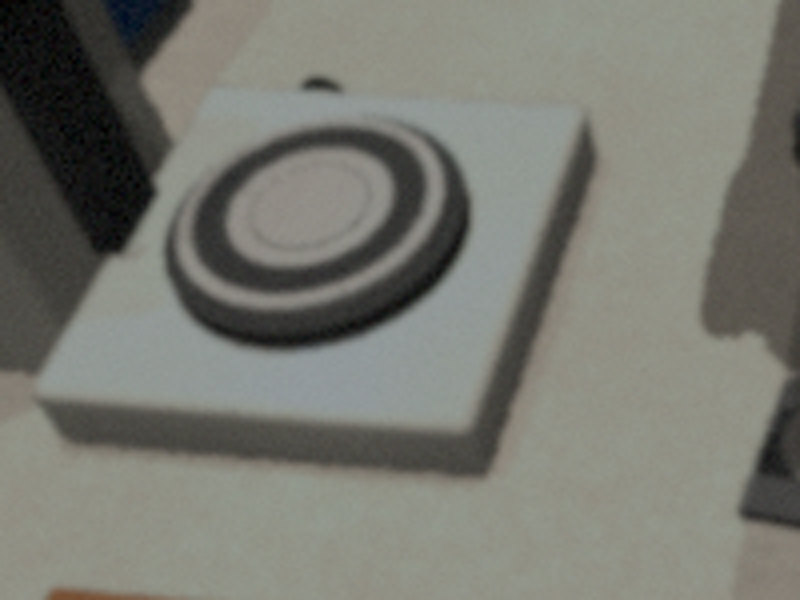

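View pics/c3.png

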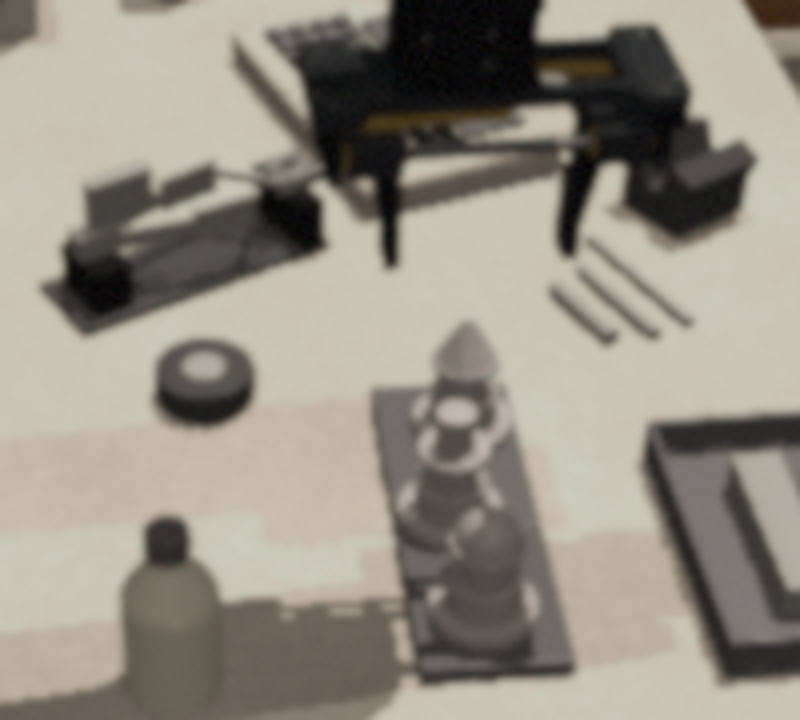

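View pics/c4.png

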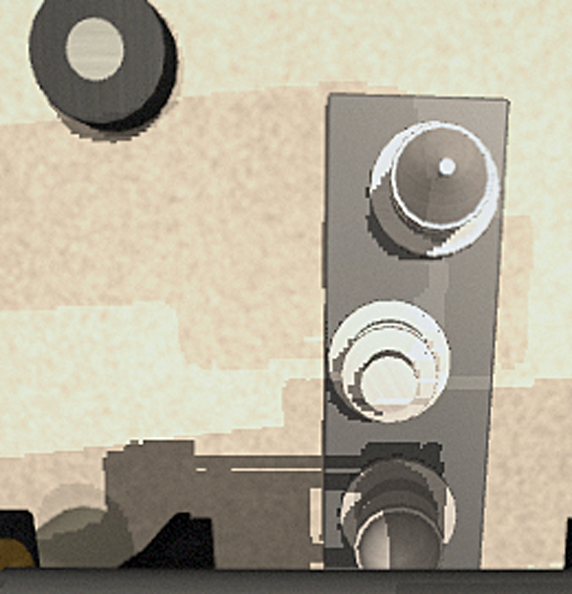

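```bash
python3 - <<'E'
from h import *
def p(o,uv,z,t): print(t,np.round(atz(o,uv,z)[:3],4))
for uv,t in [((290,42.3),'stand +y-x'),((371,45.5),'+y+x'),((287,259),'edge -x'),((359,259),'edge +x')]: p('wrist0',uv,.012,t)
for uv,t in [((372,254),'+y-x'),((367,290),'+y+x'),((245.7,269),'-y+x')]: p('scene0',uv,.012,'sc '+t)
for uv,t in [((343.5,178),'-x+y'),((392,246),'+x-y'),((355,249),'-x-y')]: p('side0',uv,.012,'sd '+t)
p('scene0',(137.75,191.75),.075,'plate')
for uv in [(206,167),(177,248),(70,240.),(113,162.5)]: p('scene0',uv,.05,'base corner')
for uv in [(415,198.3),(455,265),(483,257)]: p('scene0',uv,.006,'rest sc')
for uv in [(260.5,152),(272,163),(331,141)]: p('side0',uv,.006,'rest sd')
p('wrist0',(140+447/2.2,167/2.2),.098,'cone apex')
p('wrist0',(140+440/2.2,174/2.2),.068,'cone collar')
p('wrist0',(140+389/2.2,380/2.2),.094,'plug top')
p('wrist0',(140+389/2.2,361/2.2),.020,'plug foot')
p('wrist0',(140+397/2.2,516/2.2),.020,'dome foot')
p('side0',(250+484/4,80+608/4),.020,'dome foot')
p('side0',(250+492/4,80+538/4),.088-.02,'dome ctr')
p('side0',(250+170/4,80+530/4),.115,'bottle cap')
p('scene0',(240+433/3,170+126/3),.024,'puck')
p('side0',(250+204/4,80+367/4),.024,'puck')
E
```

```text
stand +y-x [0.5953 0.1515 0.012 ]
+y+x [0.6826 0.1485 0.012 ]
edge -x [ 0.5867 -0.0994  0.012 ]
edge +x [ 0.6772 -0.0993  0.012 ]
sc +y-x [0.5961 0.1533 0.012 ]
sc +y+x [0.6856 0.15   0.012 ]
sc -y+x [ 0.6802 -0.102   0.012 ]
sd -x+y [0.5962 0.1417 0.012 ]
sd +x-y [ 0.6712 -0.1138  0.012 ]
sd -x-y [ 0.5864 -0.1139  0.012 ]
plate [ 0.5663 -0.3795  0.075 ]
base corner [ 0.4365 -0.2686  0.05  ]
base corner [ 0.6802 -0.2442  0.05  ]
base corner [ 0.7041 -0.4802  0.05  ]
base corner [ 0.4615 -0.508   0.05  ]
rest sc [0.408  0.2458 0.006 ]
rest sc [0.5901 0.3319 0.006 ]
rest sc [0.5586 0.395  0.006 ]
rest sd [0.3795 0.2913 0.006 ]
rest sd [0.4104 0.2358 0.006 ]
rest sd [0.5851 0.3242 0.006 ]
cone apex [0.6465 0.1051 0.098 ]
cone collar [0.6459 0.1064 0.068 ]
plug top [0.6243 0.0221 0.094 ]
plug foot [0.6242 0.0208 0.02  ]
dome foot [ 0.6286 -0.0639  0.02  ]
dome foot [ 0.63   -0.0723  0.02  ]
dome ctr [ 0.6328 -0.0649  0.068 ]
bottle cap [ 0.4513 -0.0899  0.115 ]
puck [0.4822 0.172  0.024 ]
puck [0.4859 0.165  0.024 ]
```

{"name": "step_arm", "arguments": {
  "increments": [
    [[-0.03, 0, 0], [0, 0, 0]],
    [[-0.07, 0, 0], [0, 0, 0]],
    [[-0.1, 0, 0], [0, 0, 0]],
    [[-0.12, 0, 0], [0, 0, 0]],
    [[-0.12, 0, 0], [0, 0, 0]]
  ],
  "hand": -1
}}

```text
time: 0.65
ee_pos: [0.624, -0.1242, 0.2215]
eef_rot: [0.709, 0.705, -0.001, -0.0]
ft_force: [-0.4, 0.0, 0.3]
width: 0.0872
```

```bash
cat >> h.py <<'E'
from scipy.spatial.transform import Rotation as Ro
def rel(pos,yaw):
    """deltas from present pose to tcp pos, tool down, tool x at yaw"""
    s=r.read_state();R=Ro.from_quat(s['eef_rot'])
    c,n=np.cos(yaw),np.sin(yaw)
    T=Ro.from_matrix(np.array([[c,n,0],[n,-c,0],[0,0,-1]]))
    print('t',round(s['time'],2),'rel',np.round(R.inv().apply(np.array(pos)-s['ee_pos']),4),np.round((R.inv()*T).as_rotvec(),4))
def st():
    s=r.read_state();m=Ro.from_quat(s['eef_rot']).as_matrix()
    print('t',round(s['time'],2),'tcp',np.round(s['ee_pos'],4),'yaw',round(float(np.arctan2(m[1,0],m[0,0])),4),'tilt',np.round(m[:2,2],4),'F',np.round(s['ft_force'],1),'w',round(s['width'],4),'q',np.round(s['joint_positions'],2))
E
python3 - <<'E'
from h import *
snap('wrist','w1'); st()
rel([.42,-.30,.25],0.1)
E
```

```text
t 0.7 tcp [ 0.6244 -0.1215  0.2216] yaw 1.5681 tilt [-0.0017 -0.0003] F [ 0.   0.  -0.8] w 0.0871 q [ 0.12  0.36 -0.    1.43  0.    1.36  0.12]
t 0.7 rel [-0.1791 -0.2039 -0.028 ] [-1.2000e-03  1.5000e-03  1.4681e+00]
```

View pics/w1.png

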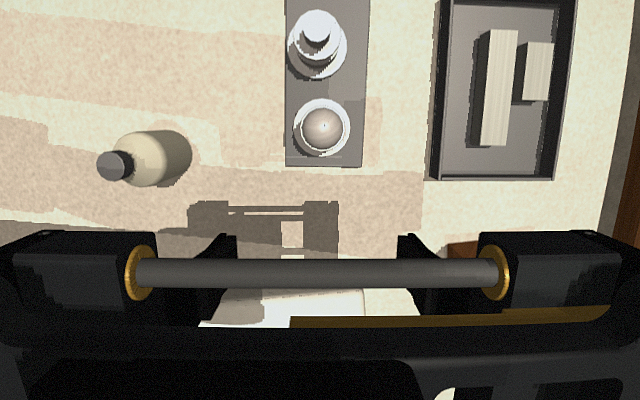

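```bash
python3 - <<'E'
from h import *
crop('w1',280,80,370,180,6,'c5')
crop('w1',90,120,200,200,6,'c6')
E
```

```text
(no output)
```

View pics/c5.png

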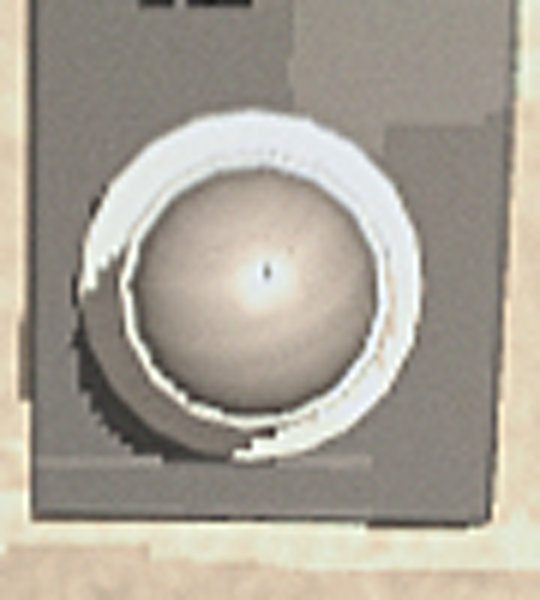

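View pics/c6.png

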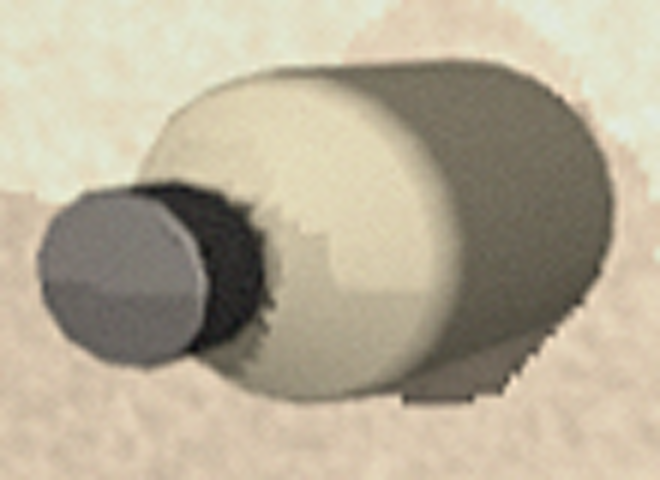

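{"name": "step_arm", "arguments": {
  "increments": [
    [[-0.03, -0.03, -0.01], [0, 0, 0.15]],
    [[-0.06, -0.07, -0.02], [0, 0, 0.3]],
    [[-0.1, -0.11, -0.028], [0, 0, 0.45]],
    [[-0.13, -0.15, -0.028], [0, 0, 0.6]],
    [[-0.15, -0.17, -0.028], [0, 0, 0.75]]
  ]
}}

```text
time: 1.2
ee_pos: [0.4522, -0.2715, 0.2505]
eef_rot: [0.918, 0.396, -0.0, -0.0]
ft_force: [0.6, -1.0, -0.3]
width: 0.0871
```

```bash
python3 - <<'E'
from h import *
st()
rel([.42,-.30,.25],0.1)
E
```

```text
t 1.2 tcp [ 0.4522 -0.2715  0.2505] yaw 0.8146 tilt [-0.0009 -0.0003] F [ 0.6 -1.  -0.3] w 0.0871 q [ 0.29  0.1   0.18  1.69 -0.02  1.36 -0.29]
t 1.2 rel [-0.0428 -0.0038  0.0005] [-1.000e-04  1.000e-03  7.146e-01]
```

{"name": "step_arm", "arguments": {
  "increments": [
    [[-0.01, 0, 0], [0, 0, 0.15]],
    [[-0.02, 0, 0], [0, 0, 0.3]],
    [[-0.03, 0, 0], [0, 0, 0.45]],
    [[-0.04, -0.004, 0], [0, 0, 0.6]],
    [[-0.043, -0.004, 0], [0, 0, 0.71]]
  ]
}}

```text
time: 1.7
ee_pos: [0.4196, -0.2991, 0.2505]
eef_rot: [0.999, 0.05, -0.0, -0.0]
ft_force: [0.9, 0.4, -0.0]
width: 0.087
```

```bash
python3 - <<'E'
from h import *
def p(o,uv,z,t): print(t,np.round(atz(o,uv,z)[:3],4))
p('w1',(280+251/6,80+285/6),.018,'foot'); p('w1',(280+255/6,80+292/6),.067,'dome sphere');p('w1',(280+258/6,80+288/6),.065,'collar')
p('w1',(90+123/6,120+277/6),.12,'bottle top')
for u,v in [(35,518),(490,522)]:p('w1',(280+u/6,80+v/6),.012,'standcorner -y')
snap('wrist','w2');st()
E
```

```text
foot [ 0.6293 -0.0632  0.018 ]
dome sphere [ 0.6293 -0.0635  0.067 ]
collar [ 0.6298 -0.0629  0.065 ]
bottle top [ 0.4488 -0.091   0.12  ]
standcorner -y [ 0.5874 -0.1071  0.012 ]
standcorner -y [ 0.6757 -0.1083  0.012 ]
t 1.75 tcp [ 0.4197 -0.2993  0.2505] yaw 0.0934 tilt [-0.0008 -0.0001] F [-0.3 -0.1  0. ] w 0.087 q [ 0.3   0.07  0.24  1.72 -0.02  1.36 -0.93]
```

View pics/w2.png

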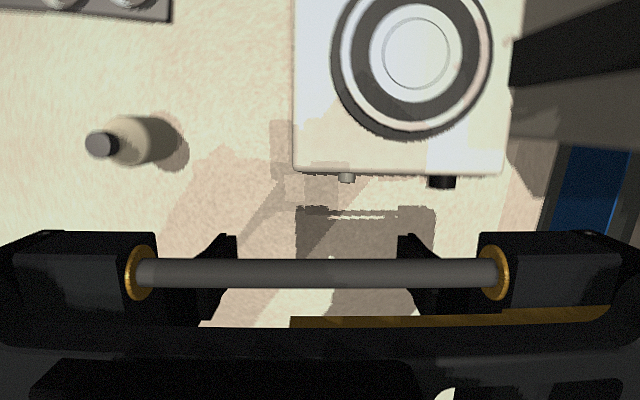

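```bash
python3 - <<'E'
from h import *
crop('w2',330,0,500,140,4.5,'c7')
print(atz('w2',(416,53),.075))
rel([.42,.285,.25],.453)
E
```

```text
[ 0.56462511 -0.38520073  0.075     ]
t 1.75 rel [ 5.480e-02 -5.817e-01  5.000e-04] [-2.000e-04  8.000e-04 -3.596e-01]
```

View pics/c7.png

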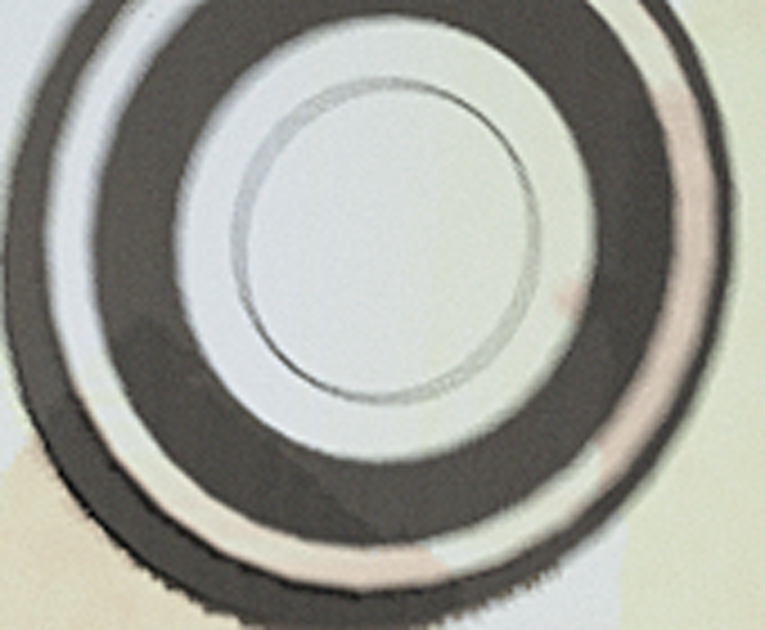

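{"name": "step_arm", "arguments": {
  "increments": [
    [[0.01, -0.05, 0], [0, 0, -0.05]],
    [[0.02, -0.1, 0], [0, 0, -0.1]],
    [[0.03, -0.15, 0], [0, 0, -0.15]],
    [[0.035, -0.2, 0], [0, 0, -0.2]],
    [[0.04, -0.25, 0], [0, 0, -0.25]]
  ]
}}

```text
time: 2.25
ee_pos: [0.4359, -0.0474, 0.2506]
eef_rot: [0.985, 0.174, -0.0, 0.0]
ft_force: [1.7, 0.3, -0.1]
width: 0.0869
```

```bash
python3 - <<'E'
from h import *
st();rel([.42,.285,.25],.453)
E
```

```text
t 2.25 tcp [ 0.4359 -0.0474  0.2506] yaw 0.3504 tilt [-0.0003 -0.0002] F [ 1.7  0.3 -0.1] w 0.0869 q [ 0.04 -0.09 -0.03  1.88 -0.    1.36 -1.21]
t 2.25 rel [ 0.0992 -0.3176  0.0006] [ 0.      0.0004 -0.1026]
```

{"name": "step_arm", "arguments": {
  "increments": [
    [[0.015, -0.05, 0], [0, 0, -0.02]],
    [[0.03, -0.1, 0], [0, 0, -0.05]],
    [[0.045, -0.15, 0], [0, 0, -0.08]],
    [[0.06, -0.2, 0], [0, 0, -0.1]],
    [[0.075, -0.25, 0], [0, 0, -0.103]]
  ]
}}

```text
time: 2.75
ee_pos: [0.4201, 0.2021, 0.2508]
eef_rot: [0.974, 0.227, 0.0, -0.0]
ft_force: [0.9, 0.5, 1.4]
width: 0.0873
```

```bash
python3 - <<'E'
from h import *
st();rel([.42,.285,.25],.453)
E
```

```text
t 2.75 tcp [0.4201 0.2021 0.2508] yaw 0.4589 tilt [0.0002 0.0003] F [0.9 0.5 1.4] w 0.0873 q [-0.21 -0.02 -0.33  1.8  -0.01  1.36 -1.65]
t 2.75 rel [ 0.0366 -0.0743  0.0008] [-0.0002 -0.0003  0.0059]
```

{"name": "step_arm", "arguments": {
  "increments": [
    [[0.017, -0.035, 0], [0, 0, 0]],
    [[0.034, -0.07, 0], [0, 0, 0]],
    [[0.036, -0.074, 0], [0, 0, 0]],
    [[0.036, -0.074, 0], [0, 0, 0]]
  ]
}}

```text
time: 3.15
ee_pos: [0.4183, 0.2863, 0.2505]
eef_rot: [0.973, 0.23, -0.0, -0.0]
ft_force: [0.1, -0.6, 0.3]
width: 0.087
```

```bash
python3 - <<'E'
from h import *
snap('wrist','w3');st()
E
```

```text
t 3.2 tcp [0.419  0.2848 0.2506] yaw 0.462 tilt [-0.0003 -0.0002] F [-0.3 -0.3  0.6] w 0.0874 q [-0.3   0.08 -0.41  1.71  0.03  1.36 -1.82]
```

View pics/w3.png

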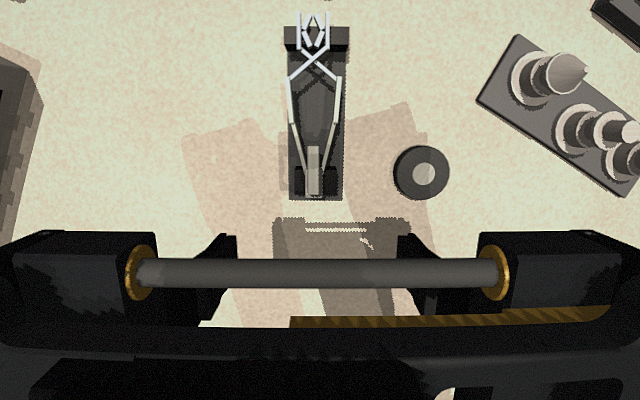

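```bash
python3 - <<'E'
from h import *
crop('w3',270,0,365,210,3.7,'c8')
c=(0.499,.3235,.05)
import itertools
def T(b,yaw,L):
    c,s=np.cos(yaw),np.sin(yaw)
    return [ (b[0]+c*x-s*y,b[1]+s*x+c*y,z) for x,y,z in L]
L=[(-120,-35,6),(-120,35,6),(85,-35,6),(85,35,6),(61,-35,44),(61,35,44),(79,-35,44),(79,35,44),(-45,-6,97),(-45,6,97),(-95,6,97),(-95,-6,97),(22,27.5,63),(-22,27.5,63),(22,-27.5,63),(-22,-27.5,63)]
P=proj('w3',T(c,.453,np.array(L)/1000.))
for l,q in zip(L,P):print(l,np.round((q-[270,0])*3.7),np.round(q,1))
E
```

```text
(-120, -35, 6) [272. 742.] [343.4 200.5]
(-120, 35, 6) [ 74. 740.] [289.9 199.9]
(85, -35, 6) [291. 112.] [348.7  30.2]
(85, 35, 6) [ 70. 109.] [288.8  29.5]
(61, -35, 44) [301. 164.] [351.5  44.3]
(61, 35, 44) [ 59. 161.] [285.9  43.4]
(79, -35, 44) [303.  97.] [352.   26.3]
(79, 35, 44) [58. 94.] [285.8  25.4]
(-45, -6, 97) [199. 546.] [323.7 147.4]
(-45, 6, 97) [153. 545.] [311.4 147.3]
(-95, 6, 97) [152. 730.] [311.  197.3]
(-95, -6, 97) [196. 731.] [322.8 197.5]
(22, 27.5, 63) [ 80. 293.] [291.6  79.3]
(-22, 27.5, 63) [ 81. 454.] [291.8 122.8]
(22, -27.5, 63) [277. 296.] [344.9  79.9]
(-22, -27.5, 63) [272. 457.] [343.6 123.5]
```

View pics/c8.png

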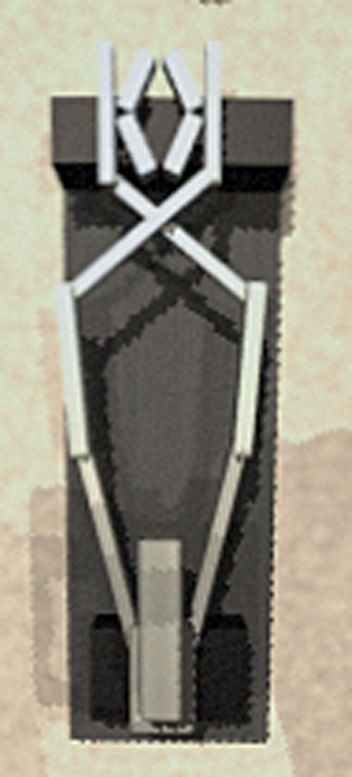

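```bash
python3 - <<'E'
from h import *
b=(0.4987,.3277)
for yaw in (.453,.465,.475):
    c,s=np.cos(yaw),np.sin(yaw)
    L=np.array([(53,0,56),(87,0,56),(0,0,63),(-45,0,97),(-95,0,97),(-45,6,97),(22,27.5,63),(-22,-27.5,63)])/1000
    P=proj('w3',[(b[0]+c*x-s*y,b[1]+s*x+c*y,z) for x,y,z in L])
    print(yaw,np.round((P-[270,0])*3.7).tolist())
rel([b[0],b[1],.10],.46)
E
```

```text
0.453 [[166.0, 176.0], [167.0, 45.0], [164.0, 370.0], [161.0, 539.0], [159.0, 725.0], [138.0, 539.0], [66.0, 287.0], [259.0, 451.0]]
0.465 [[164.0, 176.0], [164.0, 45.0], [164.0, 370.0], [163.0, 539.0], [163.0, 725.0], [140.0, 539.0], [65.0, 289.0], [260.0, 450.0]]
0.475 [[162.0, 176.0], [160.0, 45.0], [164.0, 370.0], [165.0, 539.0], [167.0, 725.0], [142.0, 539.0], [64.0, 290.0], [261.0, 449.0]]
t 3.2 rel [ 0.0906 -0.0029  0.1505] [-0.      0.0004  0.002 ]
```

{"name": "step_arm", "arguments": {
  "increments": [
    [[0.03, -0.001, 0.03], [0, 0, 0]],
    [[0.06, -0.003, 0.06], [0, 0, 0]],
    [[0.09, -0.003, 0.1], [0, 0, 0]],
    [[0.0906, -0.003, 0.13], [0, 0, 0]],
    [[0.0906, -0.003, 0.15], [0, 0, 0]]
  ]
}}

```text
time: 3.7
ee_pos: [0.4986, 0.3257, 0.0975]
eef_rot: [0.974, 0.228, -0.002, 0.001]
ft_force: [0.4, -0.4, 0.6]
width: 0.087
```

```bash
python3 - <<'E'
from h import *
st();rel([.4987,.3277,.031],.465)
snap('side','s4');snap('wrist','w4');crop('side',0,0,1,1,1,'x') if 0 else None
crop('s4',200,50,400,200,4,'c9')
E
```

```text
t 3.7 tcp [0.4986 0.3257 0.0975] yaw 0.4611 tilt [-0.0031 -0.0025] F [ 0.4 -0.4  0.6] w 0.087 q [-0.35  0.4  -0.38  1.67  0.16  1.11 -1.88]
t 3.7 rel [ 0.0012 -0.0018  0.0665] [ 0.0009  0.0039 -0.0039]
```

View pics/c9.png

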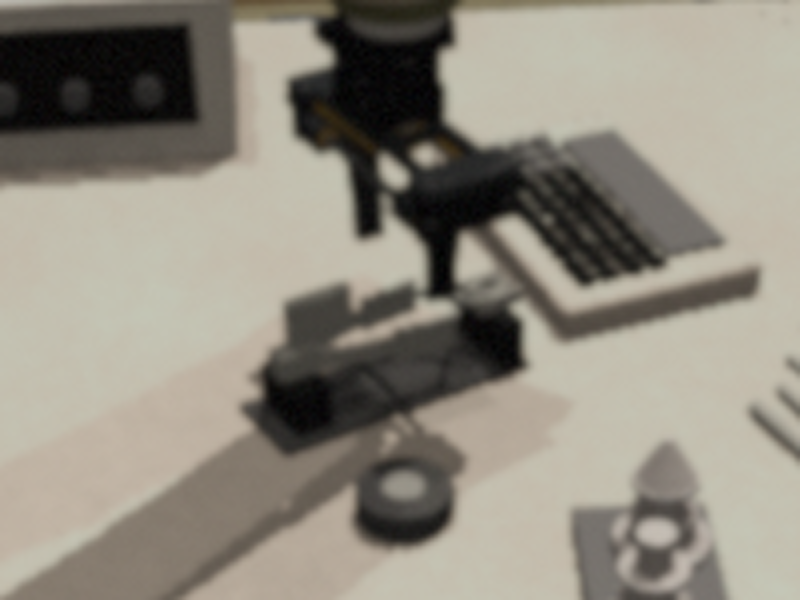

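View pics/w4.png

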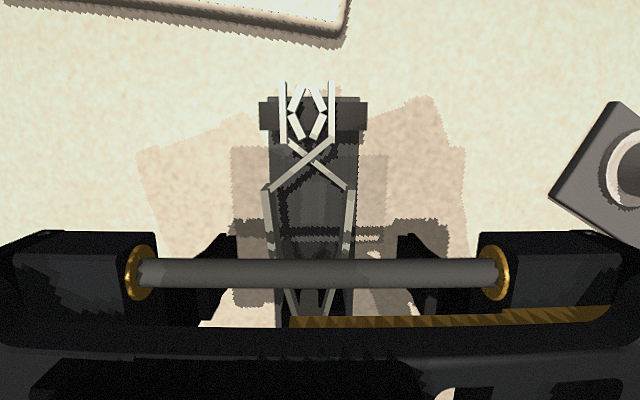

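```bash
python3 - <<'E'
from h import *
a=atz('w4',(265,189),.063);b=atz('w4',(351,188),.063);t1=atz('w4',(283,84),.056);t2=atz('w4',(332,84),.056)
m=(a+b)/2;t=(t1+t2)/2
print(a,b,m,t, np.arctan2(t[1]-m[1],t[0]-m[0]), 'bows',m[:2]-.022*np.array([np.cos(.465),np.sin(.465)]))
E
```

```text
[0.50825369 0.3639311  0.063     ] [0.53239805 0.3167153  0.063     ] [0.52032587 0.3403232  0.063     ] [0.57565923 0.36790106 0.056     ] 0.4623625562233296 bows [0.50066179 0.3304579 ]
```

{"name": "step_arm", "arguments": {
  "increments": [
    [[0.002, -0.0025, 0.02], [0.001, 0.003, 0]],
    [[0.002, -0.0025, 0.04], [0.001, 0.003, 0]],
    [[0.002, -0.0025, 0.055], [0.001, 0.003, 0]],
    [[0.002, -0.0025, 0.066], [0.001, 0.003, 0]],
    [[0.002, -0.0025, 0.0665], [0.001, 0.003, 0]]
  ]
}}

```text
time: 4.3
ee_pos: [0.4976, 0.3274, 0.0303]
eef_rot: [0.974, 0.228, -0.002, 0.001]
ft_force: [-0.8, -0.4, -0.5]
width: 0.0868
```

{"name": "step_arm", "arguments": {
  "increments": [
    [[0, 0, 0], [0, 0, 0]],
    [[0, 0, 0], [0, 0, 0]],
    [[0, 0, 0], [0, 0, 0]],
    [[0, 0, 0], [0, 0, 0]],
    [[0, 0, 0], [0, 0, 0]]
  ],
  "hand": 1,
  "grip_force": 22
}}

```text
time: 4.8
ee_pos: [0.4978, 0.3276, 0.0307]
eef_rot: [0.974, 0.229, -0.002, 0.001]
ft_force: [0.5, 0.6, 1.1]
width: 0.055
```

```bash
python3 - <<'E'
from h import *
st();snap('wrist','w5')
E
```

```text
t 4.8 tcp [0.4978 0.3276 0.0307] yaw 0.4611 tilt [-0.003  -0.0021] F [0.5 0.6 1.1] w 0.055 q [-0.36  0.48 -0.37  1.72  0.2   0.99 -1.91]
```

View pics/w5.png

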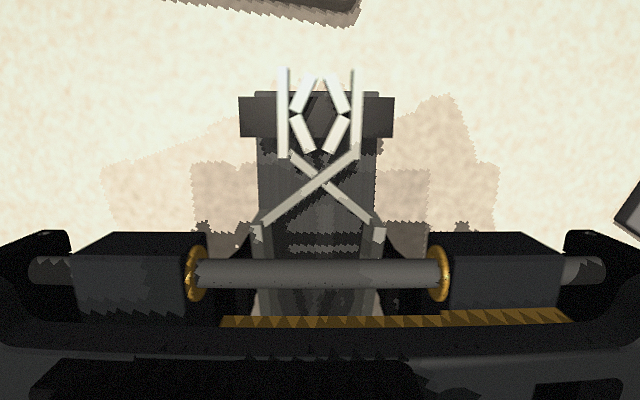

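{"name": "step_arm", "arguments": {
  "increments": [
    [[0, 0, 0], [0, 0, 0]],
    [[0, 0, 0], [0, 0, 0]],
    [[0, 0, 0], [0, 0, 0]],
    [[0, 0, 0], [0, 0, 0]],
    [[0, 0, 0], [0, 0, 0]]
  ]
}}

```text
time: 5.35
ee_pos: [0.4979, 0.3276, 0.0307]
eef_rot: [0.974, 0.229, -0.002, 0.001]
ft_force: [0.4, 0.3, 0.4]
width: 0.033
```

```bash
python3 - <<'E'
from h import *
st();snap('wrist','w6')
E
```

```text
t 5.35 tcp [0.4979 0.3276 0.0307] yaw 0.4611 tilt [-0.0029 -0.0021] F [0.4 0.3 0.4] w 0.033 q [-0.36  0.48 -0.37  1.72  0.2   0.99 -1.91]
```

View pics/w6.png

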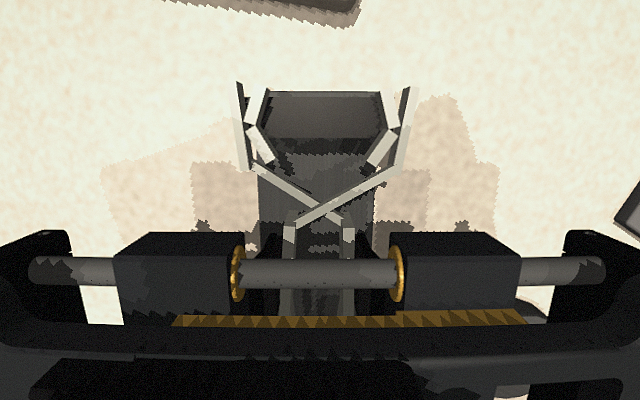

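```bash
python3 - <<'E'
from h import *
s=r.read_state();R=Ro.from_quat(s['eef_rot'])
def T(uv,z):
    return np.round(R.inv().apply(atz('w6',uv,z)-s['ee_pos'])*1000,1)
crop('w6',220,70,430,230,3.8,'c10')
for n,uv,z in [('cross',(317,203),.056),('tipL',(239,83),.056),('tipR',(408,87),.056),('padFL',(289,218),.063),('padFR',(348,217),.063),('notchL',(254,127),.056),('notchR',(394,130),.056)]: print(n,T(uv,z))
E
```

```text
cross [ 32.9   1.8 -25.4]
tipL [ 82.9 -29.7 -25.6]
tipR [ 81.5  38.7 -25.6]
padFL [ 28.2 -10.  -32.4]
padFR [ 28.6  14.9 -32.4]
notchL [ 65.5 -24.3 -25.5]
notchR [ 64.3  33.9 -25.5]
```

View pics/c10.png

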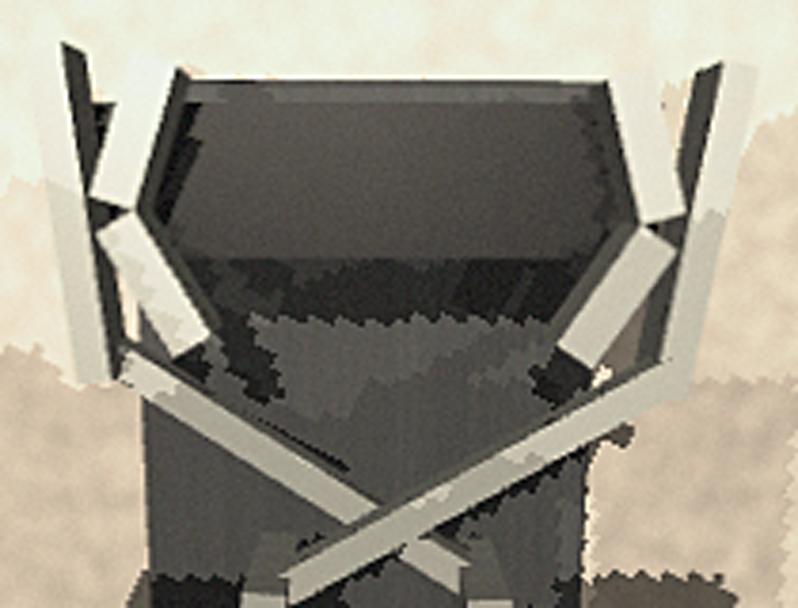

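{"name": "step_arm", "arguments": {
  "increments": [
    [[0, 0, -0.02], [0, -0.003, 0]],
    [[0, 0, -0.05], [0, -0.003, 0]],
    [[0, 0, -0.09], [0, -0.003, 0]],
    [[0, 0, -0.12], [0, -0.003, 0]],
    [[0, 0, -0.14], [0, -0.003, 0]]
  ]
}}

```text
time: 5.9
ee_pos: [0.4987, 0.3284, 0.1733]
eef_rot: [0.974, 0.229, -0.002, 0.001]
ft_force: [-0.5, 0.3, -0.0]
width: 0.0329
```

```bash
python3 - <<'E'
from h import *
st();snap('wrist','w7');snap('side','s7');snap('scene','sc7');crop('s7',200,50,400,200,4,'c11');crop('sc7',380,140,540,280,4,'c12')
E
```

```text
t 5.9 tcp [0.4987 0.3284 0.1733] yaw 0.4613 tilt [-0.0034 -0.002 ] F [-0.5  0.3 -0. ] w 0.0329 q [-0.34  0.33 -0.39  1.58  0.13  1.25 -1.86]
```

View pics/c11.png

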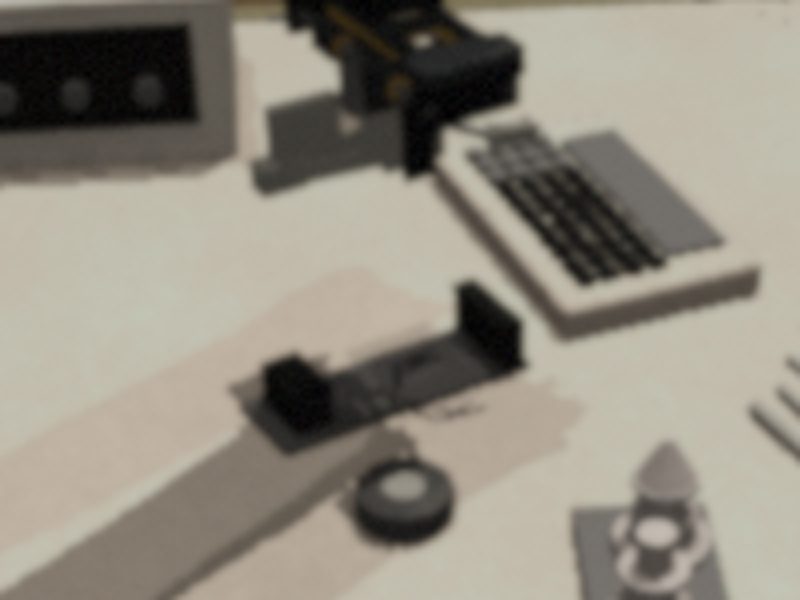

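View pics/w7.png

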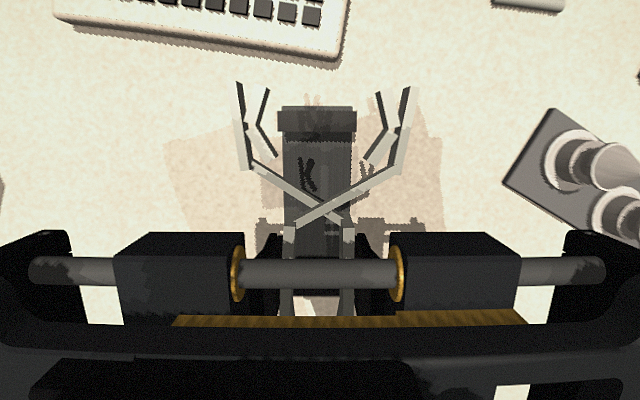

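```bash
cat >> h.py <<'E'
D=np.array([.6294,-.0633])
def tcpfor(jaw,yaw,off=(.068,.002),tw=-.025):
    """tcp xy so that the jaw centre sits at jaw, tool yaw"""
    x=np.array([np.cos(yaw),np.sin(yaw)]);y=np.array([np.sin(yaw),-np.cos(yaw)])
    return np.array(jaw)-off[0]*x-off[1]*y
E
python3 - <<'E'
from h import *
u=np.array([np.cos(.96),np.sin(.96)])
t=tcpfor(D-.048*u,.985);print(t)
rel([*t,.25],.985)
E
```

```text
[ 0.5626098  -0.15817797]
t 6.05 rel [-0.1596  0.4641 -0.0774] [-0.0007  0.0042 -0.5239]
```

{"name": "step_arm", "arguments": {
  "increments": [
    [[-0.006, 0.02, -0.03], [0, 0.004, -0.03]],
    [[-0.02, 0.06, -0.06], [0, 0.004, -0.09]],
    [[-0.034, 0.1, -0.077], [0, 0.004, -0.15]],
    [[-0.048, 0.14, -0.077], [0, 0.004, -0.21]],
    [[-0.062, 0.18, -0.077], [0, 0.004, -0.27]]
  ]
}}

```text
time: 6.55
ee_pos: [0.5233, 0.1378, 0.2481]
eef_rot: [0.933, 0.359, -0.001, -0.0]
ft_force: [0.2, -0.2, -1.2]
width: 0.0329
```

```bash
python3 - <<'E'
from h import *
st();rel([.5626,-.158,.25],.985)
E
```

```text
t 6.55 tcp [0.5233 0.1378 0.2481] yaw 0.7335 tilt [-0.0013 -0.0004] F [ 0.2 -0.2 -1.2] w 0.0329 q [-0.05  0.15 -0.32  1.63  0.05  1.37 -1.22]
t 6.55 rel [-0.1688  0.246  -0.0019] [-0.0007  0.0011 -0.2515]
```

{"name": "step_arm", "arguments": {
  "increments": [
    [[-0.027, 0.04, 0], [0, 0.001, -0.05]],
    [[-0.054, 0.08, 0], [0, 0.001, -0.1]],
    [[-0.081, 0.12, 0], [0, 0.001, -0.15]],
    [[-0.108, 0.16, 0], [0, 0.001, -0.2]],
    [[-0.135, 0.2, 0], [0, 0.001, -0.25]]
  ]
}}

```text
time: 7.05
ee_pos: [0.5563, -0.1032, 0.2464]
eef_rot: [0.881, 0.473, -0.001, -0.001]
ft_force: [1.3, 0.8, -0.2]
width: 0.0331
```

```bash
python3 - <<'E'
from h import *
st();rel([.5626,-.158,.25],.985)
E
```

```text
t 7.05 tcp [ 0.5563 -0.1032  0.2464] yaw 0.9855 tilt [-0.0028  0.0005] F [ 1.3  0.8 -0.2] w 0.0331 q [ 0.23  0.2  -0.15  1.58  0.03  1.37 -0.51]
t 7.05 rel [-0.0422  0.0356 -0.0036] [-0.0026  0.0011  0.0005]
```

{"name": "step_arm", "arguments": {
  "increments": [
    [[-0.02, 0.018, 0], [-0.0026, 0.001, 0]],
    [[-0.04, 0.034, 0], [-0.0026, 0.001, 0]],
    [[-0.042, 0.0356, 0], [-0.0026, 0.001, 0]],
    [[-0.042, 0.0356, 0], [-0.0026, 0.001, 0]],
    [[-0.042, 0.0356, 0], [-0.0026, 0.001, 0]]
  ]
}}

```text
time: 7.55
ee_pos: [0.5626, -0.1564, 0.2455]
eef_rot: [0.881, 0.474, -0.0, -0.001]
ft_force: [-0.3, 0.1, -0.3]
width: 0.0332
```

```bash
python3 - <<'E'
from h import *
st();snap('wrist','w8');rel([.5626,-.158,.0325],.985)
E
```

```text
t 7.55 tcp [ 0.5626 -0.1564  0.2455] yaw 0.987 tilt [-0.0013  0.0008] F [-0.3  0.1 -0.3] w 0.0332 q [ 0.29  0.24 -0.12  1.54  0.03  1.37 -0.41]
t 7.6 rel [-0.0015  0.001   0.2134] [-0.001  -0.      0.0024]
```

View pics/w8.png

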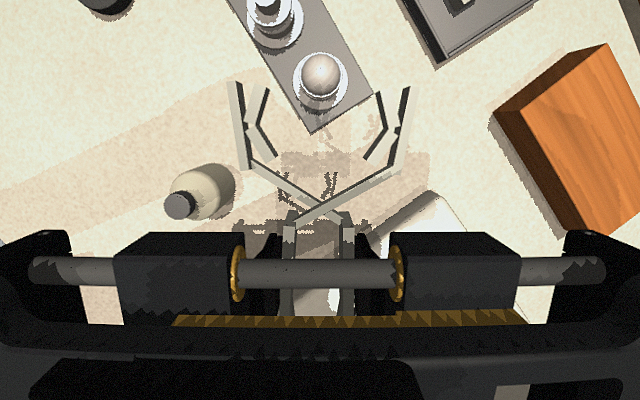

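{"name": "step_arm", "arguments": {
  "increments": [
    [[-0.001, 0.001, 0.03], [-0.001, 0, 0]],
    [[-0.0015, 0.001, 0.07], [-0.001, 0, 0]],
    [[-0.0015, 0.001, 0.11], [-0.001, 0, 0]],
    [[-0.0015, 0.001, 0.13], [-0.001, 0, 0]],
    [[-0.0015, 0.001, 0.13], [-0.001, 0, 0]]
  ]
}}

```text
time: 8.1
ee_pos: [0.5607, -0.1563, 0.1127]
eef_rot: [0.88, 0.475, -0.002, -0.002]
ft_force: [-0.9, 0.4, -0.8]
width: 0.0336
```

```bash
python3 - <<'E'
from h import *
st();snap('wrist','w9');rel([.5626,-.158,.0325],.985)
E
```

```text
t 8.1 tcp [ 0.5607 -0.1563  0.1127] yaw 0.9893 tilt [-0.0055  0.0016] F [-0.9  0.4 -0.8] w 0.0336 q [ 0.29  0.33 -0.12  1.7   0.04  1.12 -0.42]
t 8.15 rel [-0.0007  0.0013  0.0826] [-0.0023  0.0005  0.0039]
```

View pics/w9.png

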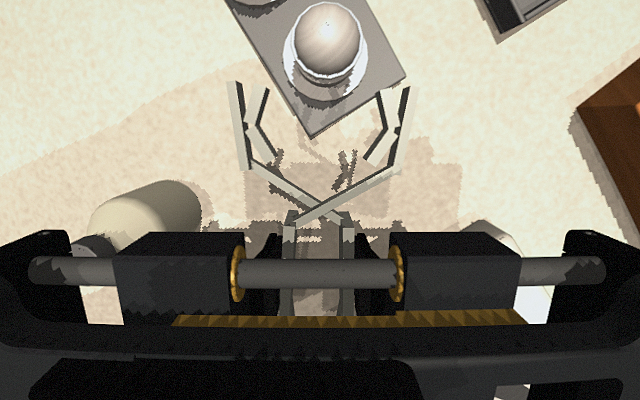

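{"name": "step_arm", "arguments": {
  "increments": [
    [[0, 0.001, 0.02], [-0.002, 0, 0.003]],
    [[0, 0.001, 0.04], [-0.002, 0, 0.003]],
    [[0, 0.001, 0.06], [-0.002, 0, 0.003]],
    [[0, 0.001, 0.075], [-0.002, 0, 0.003]],
    [[0, 0.001, 0.0826], [-0.002, 0, 0.003]]
  ]
}}

```text
time: 8.65
ee_pos: [0.5631, -0.157, 0.0325]
eef_rot: [0.881, 0.473, -0.0, 0.0]
ft_force: [-0.4, 0.8, -1.2]
width: 0.0329
```

```bash
python3 - <<'E'
from h import *
st();snap('wrist','w10');snap('side','s10');snap('scene','sc10');rel([.5626,-.158,.0325],.985)
crop('s10',270,120,430,260,4.5,'c13');crop('sc10',180,170,380,300,4,'c14')
E
```

```text
t 8.65 tcp [ 0.5631 -0.157   0.0325] yaw 0.9864 tilt [-0.     -0.0003] F [-0.4  0.8 -1.2] w 0.0329 q [ 0.29  0.42 -0.12  1.76  0.06  0.96 -0.43]
t 8.8 rel [-0.001  -0.      0.0006] [0.0003 0.0003 0.0011]
```

View pics/w10.png

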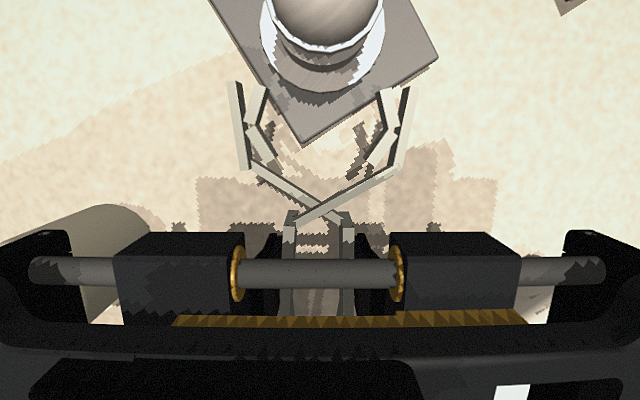

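View pics/c13.png

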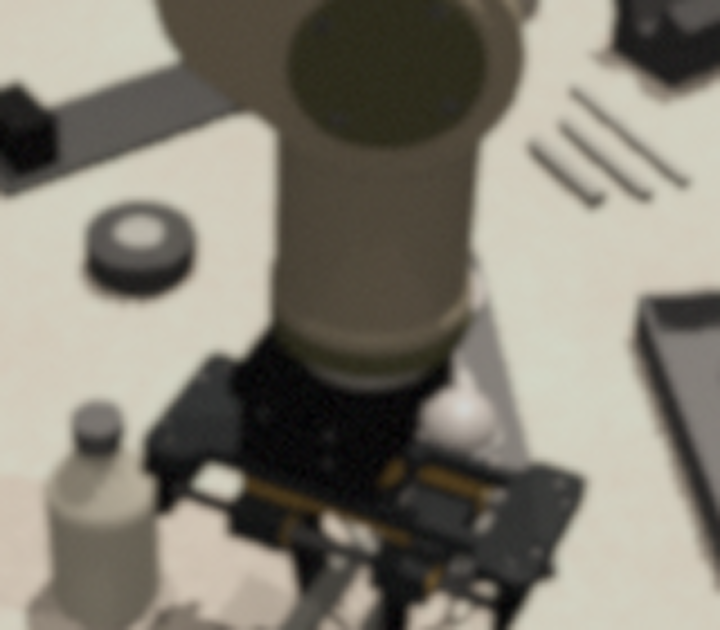

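View pics/c14.png

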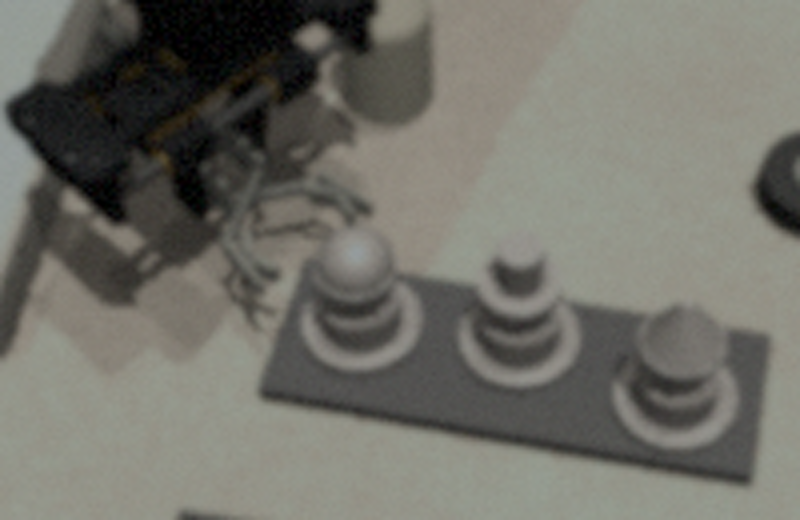

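{"name": "step_arm", "arguments": {
  "increments": [
    [[0.01, 0, 0], [0, 0, 0]],
    [[0.02, 0, 0], [0, 0, 0]],
    [[0.03, 0, 0], [0, 0, 0]],
    [[0.038, 0, 0], [0, 0, 0]],
    [[0.038, 0, 0], [0, 0, 0]]
  ]
}}

```text
time: 9.3
ee_pos: [0.585, -0.1235, 0.0332]
eef_rot: [0.88, 0.474, 0.0, -0.0]
ft_force: [0.1, 0.3, -0.5]
width: 0.0334
```

```bash
python3 - <<'E'
from h import *
st();snap('wrist','w11');t=tcpfor(D,.986);print(t);rel([*t,.0325],.986)
E
```

```text
t 9.3 tcp [ 0.585  -0.1235  0.0332] yaw 0.9885 tilt [0.0006 0.0004] F [ 0.1  0.3 -0.5] w 0.0334 q [ 0.23  0.45 -0.13  1.72  0.07  0.97 -0.5 ]
[ 0.59019434 -0.11889601]
t 9.35 rel [0.0079 0.0016 0.0006] [0.0002 0.0001 0.0015]
```

View pics/w11.png

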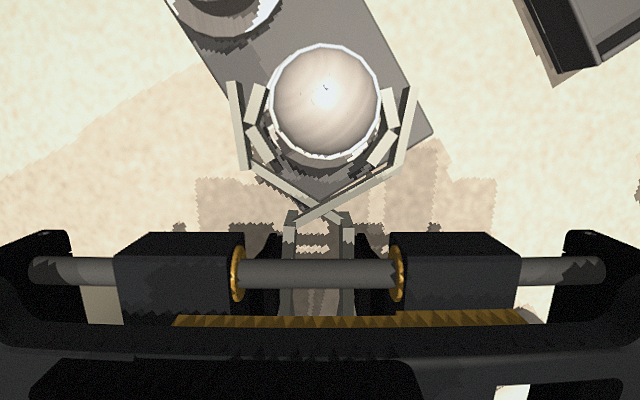

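```bash
python3 - <<'E'
from h import *
print(proj('w11',[[*D,.058],[*D,.046],[*D,.068],[*D,.088]]))
# collar / dome circle measured: sphere limb
import cv2
P=[(D[0]+.022*np.cos(a),D[1]+.022*np.sin(a),.068) for a in np.linspace(0,6.28,9)]
print(np.round(proj('w11',P)).tolist())
crop('w11',220,30,430,230,3.7,'c15')
E
```

```text
[[324.19051121 102.12245437]
 [323.57698782 103.84734388]
 [324.79196397 100.43185689]
 [326.33941056  96.08383232]]
[[374.0, 67.0], [337.0, 40.0], [292.0, 49.0], [268.0, 88.0], [277.0, 133.0], [313.0, 157.0], [355.0, 149.0], [381.0, 113.0], [374.0, 67.0]]
```

View pics/c15.png

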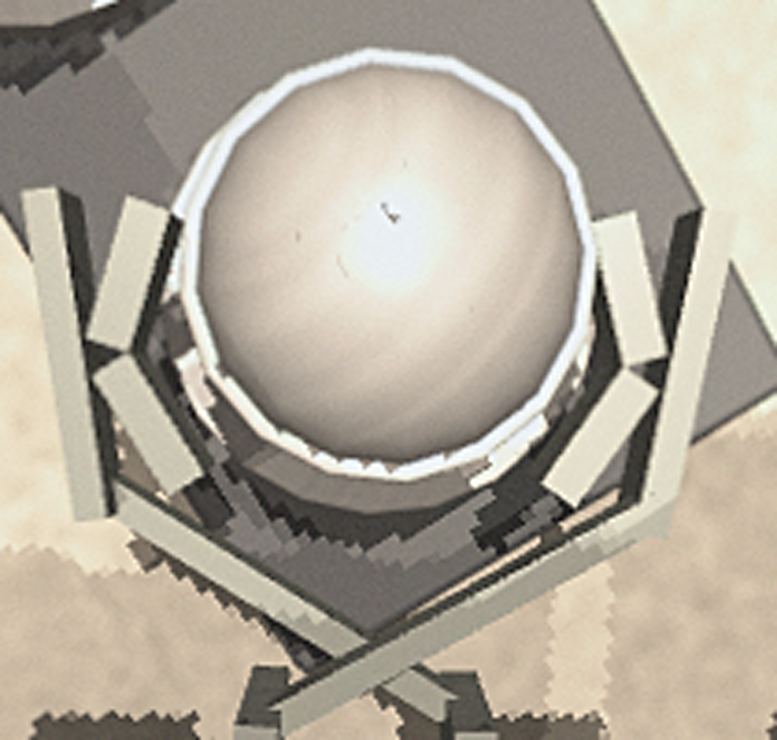

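{"name": "step_arm", "arguments": {
  "increments": [
    [[0.004, 0, 0.0005], [0, 0, 0]],
    [[0.008, 0, 0.0005], [0, 0, 0]],
    [[0.008, 0, 0.0005], [0, 0, 0]]
  ]
}}

```text
time: 9.65
ee_pos: [0.5891, -0.1173, 0.0326]
eef_rot: [0.88, 0.474, 0.0, -0.0]
ft_force: [-0.1, 0.1, -1.3]
width: 0.0331
```

```bash
python3 - <<'E'
from h import *
st();snap('wrist','w12');snap('scene','sc12');crop('w12',220,30,430,230,3.7,'c16');crop('sc12',180,170,380,300,4,'c17')
E
```

```text
t 9.65 tcp [ 0.5891 -0.1173  0.0326] yaw 0.988 tilt [0.0003 0.0002] F [-0.1  0.1 -1.3] w 0.0331 q [ 0.22  0.45 -0.13  1.72  0.07  0.97 -0.51]
```

View pics/c16.png

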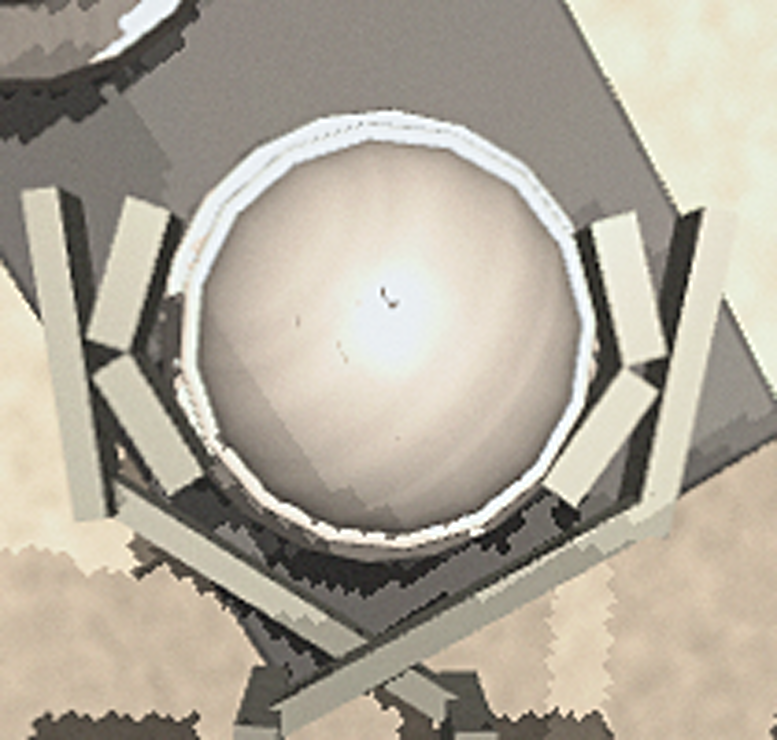

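View pics/c17.png

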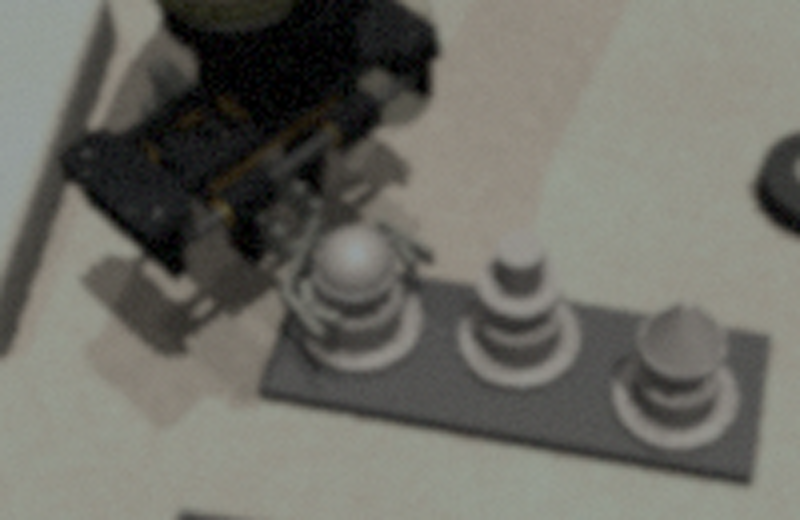

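{"name": "step_arm", "arguments": {
  "increments": [
    [[0, 0, 0], [0, 0, 0]],
    [[0, 0, 0], [0, 0, 0]],
    [[0, 0, 0], [0, 0, 0]],
    [[0, 0, 0], [0, 0, 0]],
    [[0, 0, 0], [0, 0, 0]]
  ],
  "hand": -1
}}

```text
time: 10.25
ee_pos: [0.5889, -0.1181, 0.0326]
eef_rot: [0.881, 0.474, 0.0, 0.0]
ft_force: [-0.5, -0.3, 0.1]
width: 0.0652
```

{"name": "step_arm", "arguments": {
  "increments": [
    [[0, 0, 0], [0, 0, 0]],
    [[0, 0, 0], [0, 0, 0]],
    [[0, 0, 0], [0, 0, 0]],
    [[0, 0, 0], [0, 0, 0]],
    [[0, 0, 0], [0, 0, 0]]
  ]
}}

```text
time: 10.75
ee_pos: [0.5889, -0.118, 0.0326]
eef_rot: [0.881, 0.474, 0.0, 0.0]
ft_force: [-0.4, -0.9, -0.2]
width: 0.0863
```

```bash
python3 - <<'E'
from h import *
st();snap('wrist','w13');crop('w13',220,30,430,230,3.7,'c18')
E
```

```text
t 10.75 tcp [ 0.5889 -0.118   0.0326] yaw 0.9875 tilt [ 0.0002 -0.0002] F [-0.4 -0.9 -0.2] w 0.0863 q [ 0.23  0.45 -0.13  1.72  0.07  0.97 -0.51]
```

View pics/w13.png

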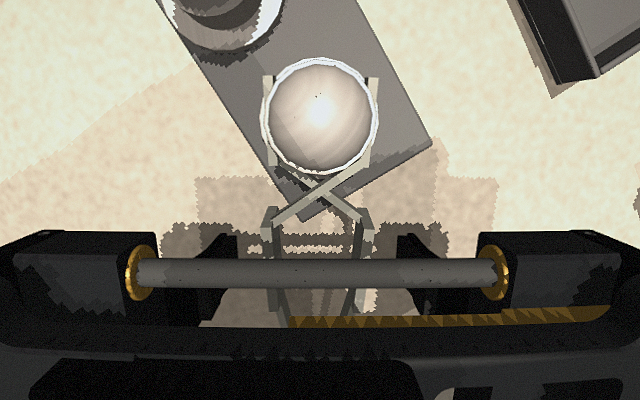

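View pics/c18.png

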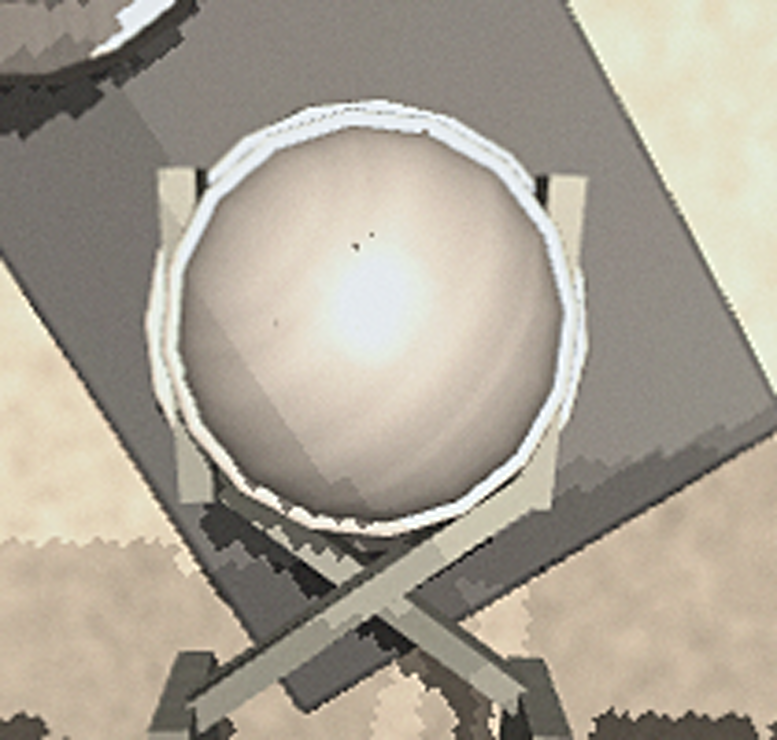

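```bash
python3 - <<'E'
from h import *
s=r.read_state();R=Ro.from_quat(s['eef_rot'])
def T(uv,z):
    P=atz('w13',uv,z);return P,np.round(R.inv().apply(P-s['ee_pos'])*1000,1)
for n,uv,z in [('collar',(220+376/3.7,30+317/3.7),.067),('sphere',(220+373/3.7,30+320/3.7),.068),('tipL',(220+177/3.7,30+170/3.7),.058),('tipR',(220+568/3.7,30+177/3.7),.058),('rearL',(220+195/3.7,30+500/3.7),.058),('rearR',(220+537/3.7,30+507/3.7),.058),('cross',(220+372/3.7,30+592/3.7),.058),('padL',(220+198/3.7,30+655/3.7),.065),('padR',(220+528/3.7,30+660/3.7),.065)]: print(n,*T(uv,z))
E
```

```text
collar [ 0.62925662 -0.06187314  0.067     ] [ 69.1   2.8 -34.4]
sphere [ 0.62880962 -0.0619643   0.068     ] [ 68.8   2.5 -35.4]
tipL [ 0.61999879 -0.03682171  0.058     ] [ 84.9 -18.7 -25.4]
tipR [ 0.65508233 -0.06081281  0.058     ] [ 84.2  23.8 -25.4]
rearL [ 0.6009073  -0.06736604  0.058     ] [ 48.9 -17.9 -25.4]
rearR [ 0.63336645 -0.08974689  0.058     ] [ 48.1  21.6 -25.4]
cross [ 0.61198583 -0.08764253  0.058     ] [ 38.1   2.6 -25.4]
padL [ 0.59235846 -0.081628    0.065     ] [ 32.3 -17.1 -32.4]
padR [ 0.62313626 -0.1026332   0.065     ] [ 31.7  20.1 -32.4]
```

{"name": "step_arm", "arguments": {
  "increments": [
    [[0, 0, -0.02], [0, 0, 0]],
    [[0, 0, -0.04], [0, 0, 0]],
    [[0, 0, -0.055], [0, 0, 0]],
    [[0, 0, -0.055], [0, 0, 0]]
  ]
}}

```text
time: 11.2
ee_pos: [0.5903, -0.1182, 0.0899]
eef_rot: [0.881, 0.474, 0.002, 0.001]
ft_force: [0.4, -0.3, -0.4]
width: 0.0872
```

```bash
python3 - <<'E'
from h import *
st();snap('wrist','w14');snap('scene','sc14');crop('sc14',130,130,330,280,4,'c19')
E
```

```text
t 11.2 tcp [ 0.5903 -0.1182  0.0899] yaw 0.9874 tilt [ 0.0039 -0.0008] F [ 0.4 -0.3 -0.4] w 0.0872 q [ 0.23  0.39 -0.13  1.68  0.06  1.08 -0.5 ]
```

View pics/w14.png

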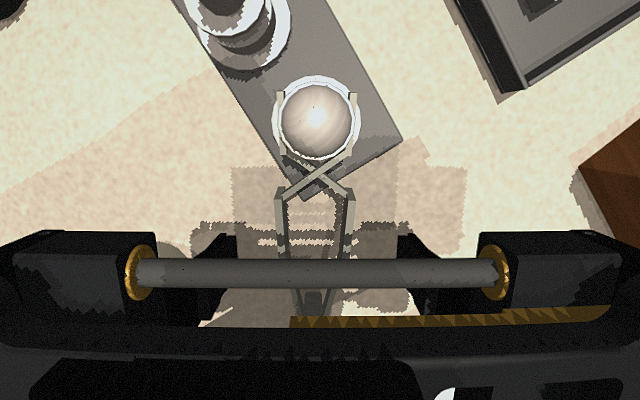

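View pics/c19.png

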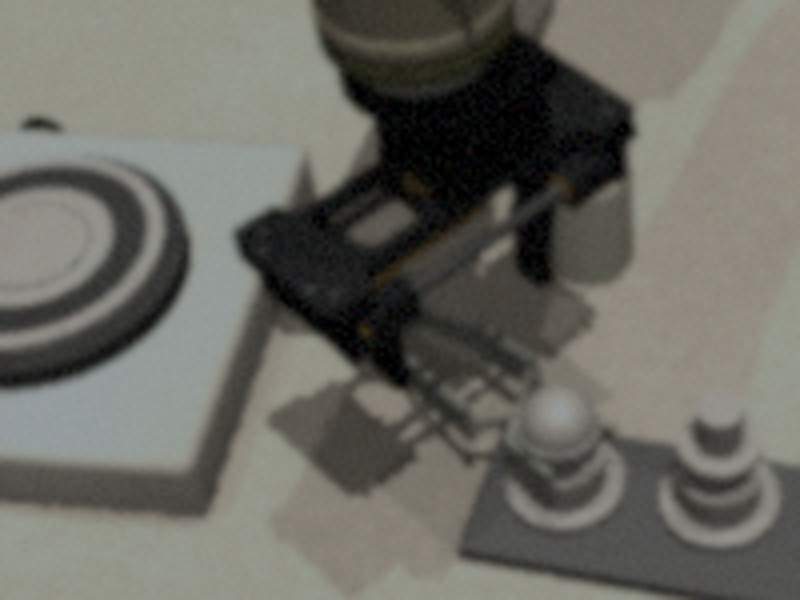

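```bash
python3 - <<'E'
from h import *
yaw=.987;x=np.array([np.cos(yaw),np.sin(yaw)]);y=np.array([np.sin(yaw),-np.cos(yaw)])
t=np.array([.5889,-.118])-.067*x-.002*y
print(t);rel([*t,.066],.975)
E
```

```text
[ 0.55030115 -0.17280081]
t 11.3 rel [-0.0669 -0.0019  0.0214] [0.0003 0.0001 0.0124]
```

{"name": "step_arm", "arguments": {
  "increments": [
    [[-0.025, -0.001, 0], [0, 0, 0.006]],
    [[-0.05, -0.002, 0], [0, 0, 0.012]],
    [[-0.067, -0.002, 0.005], [0, 0, 0.012]],
    [[-0.067, -0.002, 0.015], [0, 0, 0.012]],
    [[-0.067, -0.002, 0.0214], [0, 0, 0.012]]
  ]
}}

```text
time: 11.8
ee_pos: [0.5498, -0.1722, 0.0644]
eef_rot: [0.883, 0.469, -0.0, -0.001]
ft_force: [0.1, 0.1, -0.6]
width: 0.0872
```

```bash
python3 - <<'E'
from h import *
st();snap('wrist','w15');snap('scene','sc15');snap('side','s15');crop('sc15',130,130,330,280,4,'c20');crop('s15',250,120,430,260,4,'c21');rel([.5503,-.1728,.066],.975)
E
```

```text
t 11.8 tcp [ 0.5498 -0.1722  0.0644] yaw 0.9754 tilt [-0.0011  0.0006] F [ 0.1  0.1 -0.6] w 0.0872 q [ 0.31  0.37 -0.11  1.76  0.04  1.01 -0.4 ]
t 11.95 rel [-0.0012  0.0008 -0.001 ] [-0.0013 -0.      0.0023]
```

View pics/w15.png

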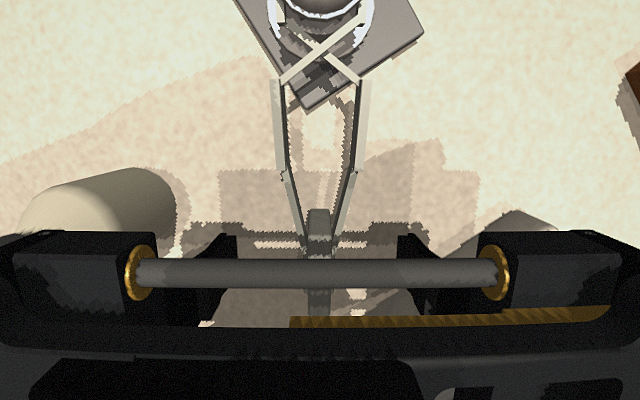

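View pics/c20.png

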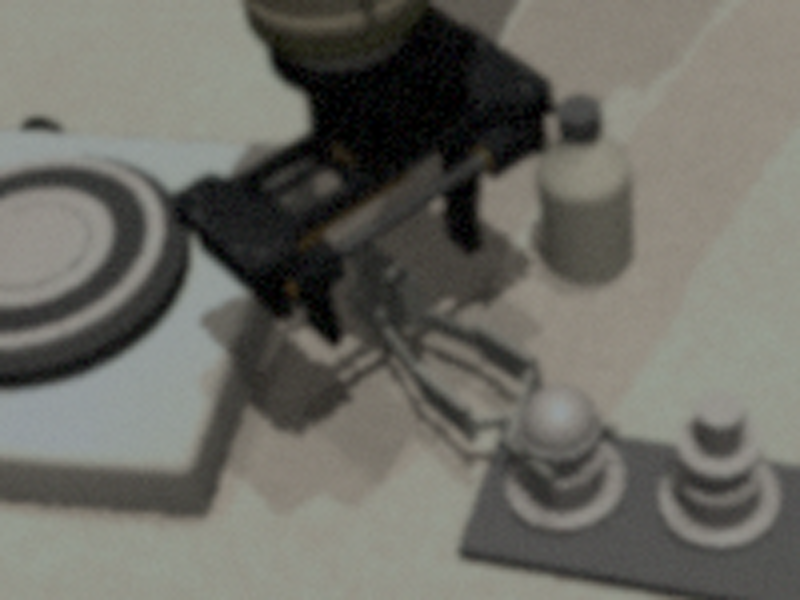

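View pics/c21.png

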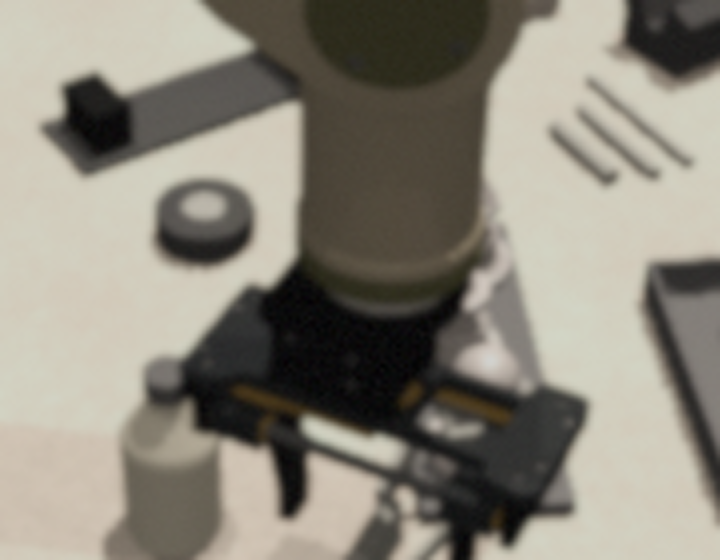

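{"name": "step_arm", "arguments": {
  "increments": [
    [[0, 0.001, -0.001], [0, 0, 0]],
    [[0, 0.001, -0.001], [0, 0, 0]],
    [[0, 0.001, -0.001], [0, 0, 0]],
    [[0, 0.001, -0.001], [0, 0, 0]],
    [[0, 0.001, -0.001], [0, 0, 0]]
  ],
  "hand": 1,
  "grip_force": 35
}}

```text
time: 12.45
ee_pos: [0.5512, -0.1719, 0.0661]
eef_rot: [0.883, 0.469, -0.0, -0.001]
ft_force: [0.5, 0.1, 0.1]
width: 0.0546
```

{"name": "step_arm", "arguments": {
  "increments": [
    [[0, 0, 0], [0, 0, 0]],
    [[0, 0, 0], [0, 0, 0]],
    [[0, 0, 0], [0, 0, 0]],
    [[0, 0, 0], [0, 0, 0]],
    [[0, 0, 0], [0, 0, 0]]
  ]
}}

```text
time: 12.95
ee_pos: [0.5512, -0.1719, 0.0661]
eef_rot: [0.883, 0.469, -0.0, -0.001]
ft_force: [-0.2, 1.0, 0.6]
width: 0.0152
```

{"name": "step_arm", "arguments": {
  "increments": [
    [[0, 0, 0], [0, 0, 0]],
    [[0, 0, 0], [0, 0, 0]],
    [[0, 0, 0], [0, 0, 0]]
  ]
}}

```text
time: 13.25
ee_pos: [0.5512, -0.172, 0.0662]
eef_rot: [0.883, 0.469, -0.0, -0.0]
ft_force: [0.2, 0.1, -0.1]
width: 0.0115
```

```bash
python3 - <<'E'
from h import *
st();snap('wrist','w16')
E
```

```text
t 13.25 tcp [ 0.5512 -0.172   0.0662] yaw 0.9772 tilt [-0.0008  0.0007] F [ 0.2  0.1 -0.1] w 0.0115 q [ 0.31  0.37 -0.11  1.76  0.04  1.02 -0.4 ]
```

View pics/w16.png

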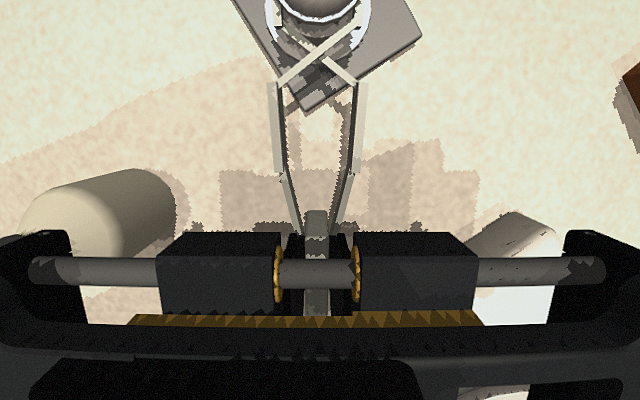

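{"name": "step_arm", "arguments": {
  "increments": [
    [[0, 0, 0], [0, 0, 0]],
    [[0, 0, 0], [0, 0, 0]],
    [[0, 0, -0.005], [0, 0, 0]],
    [[0, 0, -0.012], [0, 0, 0]],
    [[0, 0, -0.02], [0, 0, 0]]
  ],
  "grip_force": 60
}}

```text
time: 13.8
ee_pos: [0.551, -0.172, 0.0867]
eef_rot: [0.883, 0.469, -0.0, -0.001]
ft_force: [-0.1, 0.1, -2.3]
width: 0.0112
```

```bash
python3 - <<'E'
from h import *
st();snap('scene','sc17');crop('sc17',180,150,380,300,4,'c22')
E
```

```text
t 13.8 tcp [ 0.551  -0.172   0.0867] yaw 0.9773 tilt [-0.0013  0.0007] F [-0.1  0.1 -2.3] w 0.0112 q [ 0.31  0.35 -0.11  1.74  0.04  1.06 -0.4 ]
```

View pics/c22.png

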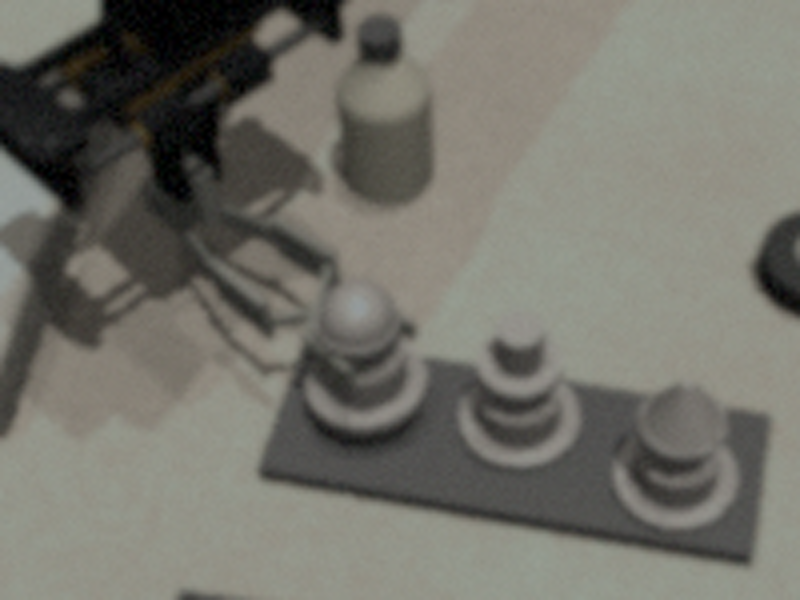

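{"name": "step_arm", "arguments": {
  "increments": [
    [[0, 0, -0.02], [0, 0, 0]],
    [[0, 0, -0.05], [0, 0, 0]],
    [[0, 0, -0.08], [0, 0, 0.05]],
    [[0, 0, -0.11], [0, 0, 0.12]],
    [[0, 0, -0.13], [0, 0, 0.2]]
  ]
}}

```text
time: 14.35
ee_pos: [0.5524, -0.1723, 0.2212]
eef_rot: [0.926, 0.378, 0.002, 0.001]
ft_force: [0.7, -0.3, -2.6]
width: 0.0113
```

```bash
python3 - <<'E'
from h import *
st();rel([.4707,-.2864,.22],-.785)
E
```

```text
t 14.35 tcp [ 0.5524 -0.1723  0.2212] yaw 0.7744 tilt [ 0.0036 -0.0005] F [ 0.7 -0.3 -2.6] w 0.0113 q [ 0.29  0.23 -0.08  1.59  0.02  1.32 -0.59]
t 14.35 rel [-0.1382  0.0244  0.0009] [ 5.0000e-04 -4.0000e-03  1.5594e+00]
```

{"name": "step_arm", "arguments": {
  "increments": [
    [[-0.01, 0.002, 0], [0, 0, 0.1]],
    [[-0.02, 0.004, 0], [0, 0, 0.2]],
    [[-0.03, 0.006, 0], [0, 0, 0.3]],
    [[-0.04, 0.008, 0], [0, 0, 0.4]],
    [[-0.05, 0.01, 0], [0, 0, 0.5]]
  ]
}}

```text
time: 14.85
ee_pos: [0.5233, -0.2147, 0.2214]
eef_rot: [0.991, 0.135, 0.002, 0.001]
ft_force: [-0.0, 0.5, -1.3]
width: 0.0114
```

```bash
python3 - <<'E'
from h import *
st();rel([.4707,-.2864,.22],-.785)
E
```

```text
t 14.85 tcp [ 0.5233 -0.2147  0.2214] yaw 0.2703 tilt [ 0.0038 -0.0005] F [-0.   0.5 -1.3] w 0.0114 q [ 0.31  0.2  -0.    1.63 -0.    1.31 -0.99]
t 14.85 rel [-0.0698  0.055   0.0013] [-5.0000e-04 -4.0000e-03  1.0552e+00]
```

{"name": "step_arm", "arguments": {
  "increments": [
    [[-0.008, 0.006, 0], [0, 0, 0.1]],
    [[-0.016, 0.012, 0], [0, 0, 0.2]],
    [[-0.024, 0.018, 0], [0, -0.001, 0.3]],
    [[-0.032, 0.024, 0], [0, -0.002, 0.4]],
    [[-0.04, 0.03, 0], [0, -0.003, 0.5]]
  ]
}}

```text
time: 15.35
ee_pos: [0.4924, -0.2545, 0.2217]
eef_rot: [0.993, -0.117, 0.001, 0.0]
ft_force: [0.5, 0.2, -2.1]
width: 0.0111
```

```bash
python3 - <<'E'
from h import *
st();rel([.4707,-.2864,.22],-.785)
E
```

```text
t 15.35 tcp [ 0.4924 -0.2545  0.2217] yaw -0.2338 tilt [ 0.001  -0.0005] F [ 0.5  0.2 -2.1] w 0.0111 q [ 0.33  0.17  0.07  1.66 -0.01  1.31 -1.4 ]
t 15.35 rel [-0.0137  0.0361  0.0017] [-1.000e-04 -1.100e-03  5.512e-01]
```

{"name": "step_arm", "arguments": {
  "increments": [
    [[-0.003, 0.008, 0], [0, 0, 0.1]],
    [[-0.006, 0.016, 0], [0, 0, 0.22]],
    [[-0.009, 0.024, 0], [0, 0, 0.34]],
    [[-0.012, 0.032, 0], [0, 0, 0.46]],
    [[-0.0137, 0.036, 0], [0, 0, 0.551]]
  ]
}}

```text
time: 15.85
ee_pos: [0.4702, -0.287, 0.222]
eef_rot: [0.923, -0.385, 0.001, 0.0]
ft_force: [0.3, 1.0, -1.2]
width: 0.0115
```

{"name": "step_arm", "arguments": {
  "increments": [
    [[0, 0, 0], [0, 0, 0]],
    [[0, 0, 0], [0, 0, 0]]
  ]
}}

```text
time: 16.05
ee_pos: [0.4702, -0.2867, 0.2223]
eef_rot: [0.923, -0.384, 0.001, -0.0]
ft_force: [-0.1, -1.2, -2.7]
width: 0.0116
```

```bash
python3 - <<'E'
from h import *
st();rel([.4707,-.2864,.15],-.785)
snap('wrist','w18');snap('scene','sc18');snap('side','s18');crop('sc18',60,60,260,210,4,'c23')
E
```

```text
t 16.05 tcp [ 0.4702 -0.2867  0.2223] yaw -0.7879 tilt [ 0.0015 -0.0003] F [-0.1 -1.2 -2.7] w 0.0116 q [ 0.34  0.16  0.14  1.67 -0.02  1.31 -1.87]
t 16.05 rel [-0.     -0.0005  0.0723] [-0.0008 -0.0013 -0.0029]
```

View pics/w18.png

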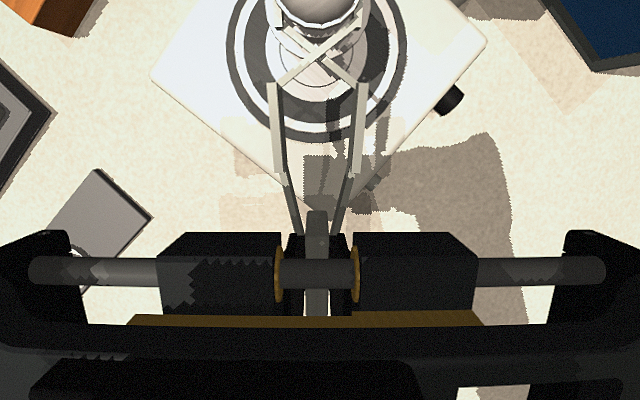

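View pics/c23.png

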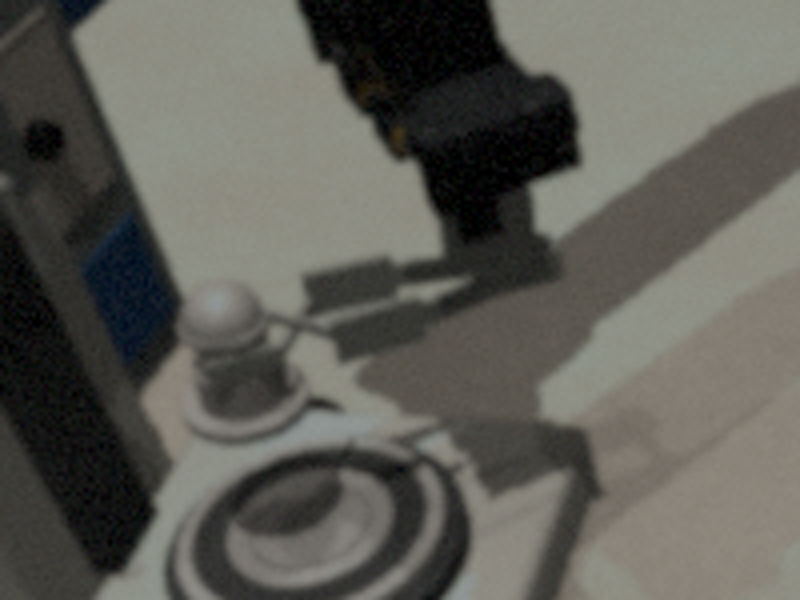

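View pics/s18.png

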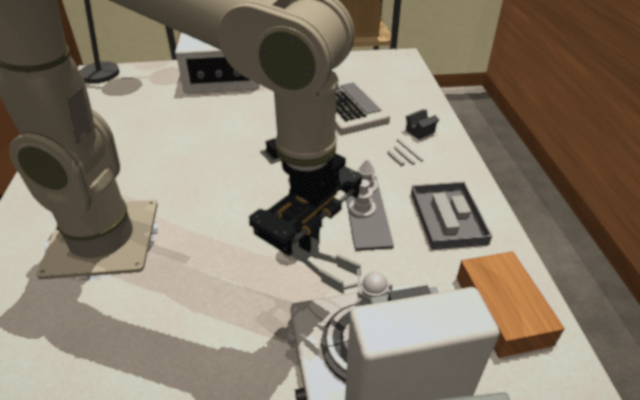

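```bash
python3 - <<'E'
from h import *
print('foot',atz('sc18',(60+246/4,60+402/4),.176),'sphere',atz('sc18',(60+220/4,60+318/4),.168+.056))
print('plate',atz('sc18',(60+310/4,60+526/4),.075))
print('side sphere',atz('s18',(376,284),.224))
print(proj('w18',[[.565,-.382,.075]]))
crop('w18',210,0,430,150,3.5,'c24')
E
```

```text
foot [ 0.57442297 -0.37938827  0.176     ] sphere [ 0.56583549 -0.3812651   0.224     ]
plate [ 0.56568956 -0.38042592  0.075     ]
side sphere [ 0.56706477 -0.38576351  0.224     ]
[[314.76929775  49.46039554]]
```

View pics/c24.png

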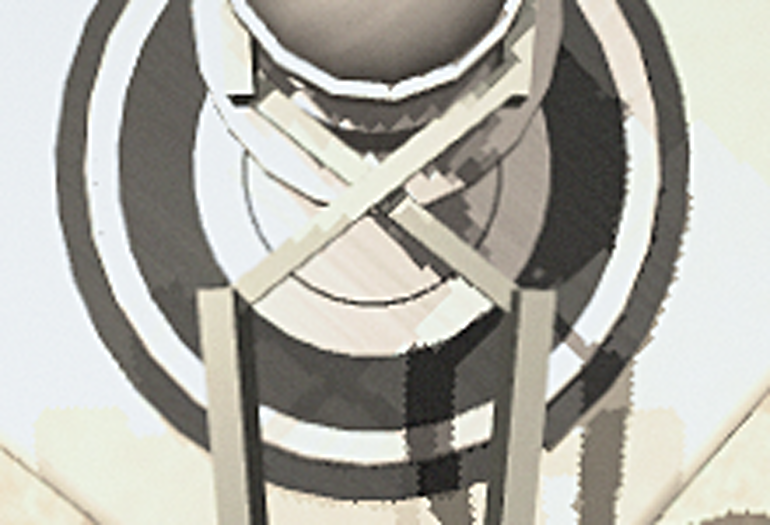

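{"name": "step_arm", "arguments": {
  "increments": [
    [[0, 0, 0.02], [0, -0.001, 0]],
    [[0, 0, 0.04], [0, -0.001, 0]],
    [[0, 0, 0.06], [0, -0.001, 0]],
    [[0, 0, 0.075], [0, -0.001, 0]],
    [[0, 0, 0.082], [0, -0.001, 0]]
  ]
}}

```text
time: 16.7
ee_pos: [0.47, -0.2859, 0.1386]
eef_rot: [0.924, -0.383, -0.001, -0.0]
ft_force: [0.0, -0.4, -2.1]
width: 0.0116
```

```bash
python3 - <<'E'
from h import *
st();rel([.4705,-.2866,.1295],-.785)
snap('scene','sc19');crop('sc19',60,60,260,210,4,'c25')
E
```

```text
t 16.7 tcp [ 0.47   -0.2859  0.1386] yaw -0.7865 tilt [-0.0012  0.0014] F [ 0.  -0.4 -2.1] w 0.0116 q [ 0.34  0.23  0.14  1.77 -0.04  1.14 -1.86]
t 16.7 rel [0.0009 0.0002 0.0091] [-0.0001  0.0019 -0.0016]
```

View pics/c25.png

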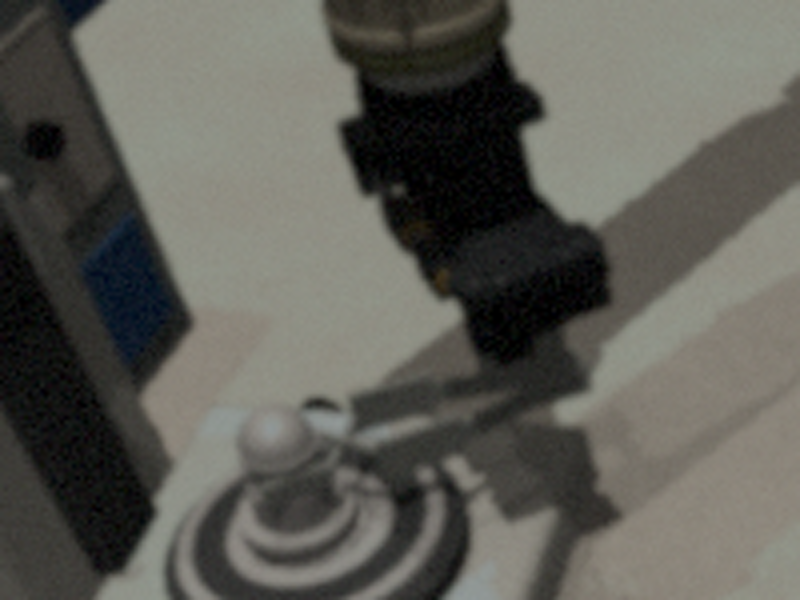

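{"name": "step_arm", "arguments": {
  "increments": [
    [[0, 0, 0.002], [0, 0.002, 0]],
    [[0, 0, 0.004], [0, 0.002, 0]],
    [[0, 0, 0.006], [0, 0.002, 0]],
    [[0, 0, 0.007], [0, 0.002, 0]],
    [[0, 0, 0.007], [0, 0.002, 0]]
  ]
}}

```text
time: 17.25
ee_pos: [0.4704, -0.2861, 0.1318]
eef_rot: [0.924, -0.383, 0.001, 0.0]
ft_force: [-1.1, 0.0, 0.8]
width: 0.0116
```

```bash
python3 - <<'E'
from h import *
st()
E
```

```text
t 17.25 tcp [ 0.4704 -0.2861  0.1318] yaw -0.7868 tilt [ 0.001  -0.0005] F [-1.1  0.   0.8] w 0.0116 q [ 0.34  0.24  0.14  1.78 -0.04  1.12 -1.86]
```

{"name": "step_arm", "arguments": {
  "increments": [
    [[0, 0, 0.0005], [0, 0, 0]],
    [[0, 0, 0.0005], [0, 0, 0]]
  ]
}}

```text
time: 17.45
ee_pos: [0.4706, -0.2863, 0.1316]
eef_rot: [0.924, -0.383, 0.001, 0.0]
ft_force: [0.5, -0.6, 0.1]
width: 0.0112
```

{"name": "step_arm", "arguments": {
  "increments": [
    [[0, 0, 0.001], [0, 0, 0]],
    [[0, 0, 0.001], [0, 0, 0]]
  ]
}}

```text
time: 17.65
ee_pos: [0.4708, -0.2865, 0.1308]
eef_rot: [0.924, -0.383, 0.001, 0.0]
ft_force: [0.9, -0.5, 1.2]
width: 0.0113
```

```bash
python3 - <<'E'
from h import *
st();snap('scene','sc20');crop('sc20',60,60,260,210,4,'c26');snap('wrist','w20');snap('side','s20');st()
E
```

```text
t 17.65 tcp [ 0.4708 -0.2865  0.1308] yaw -0.7868 tilt [ 0.0022 -0.0012] F [ 0.9 -0.5  1.2] w 0.0113 q [ 0.34  0.24  0.14  1.78 -0.04  1.12 -1.86]
t 17.8 tcp [ 0.4707 -0.2864  0.1308] yaw -0.7868 tilt [ 0.002  -0.0011] F [-0.7 -1.6  1.5] w 0.0117 q [ 0.34  0.24  0.14  1.78 -0.04  1.12 -1.86]
```

View pics/c26.png

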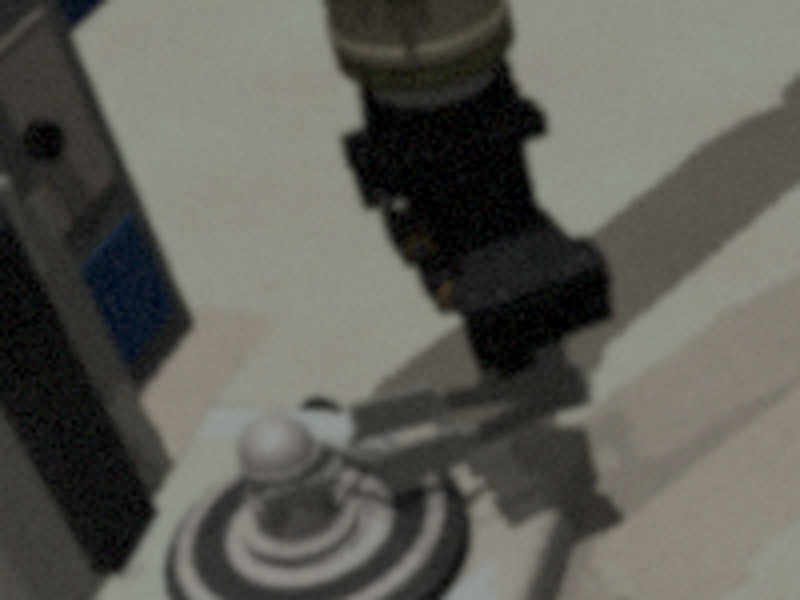

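View pics/w20.png

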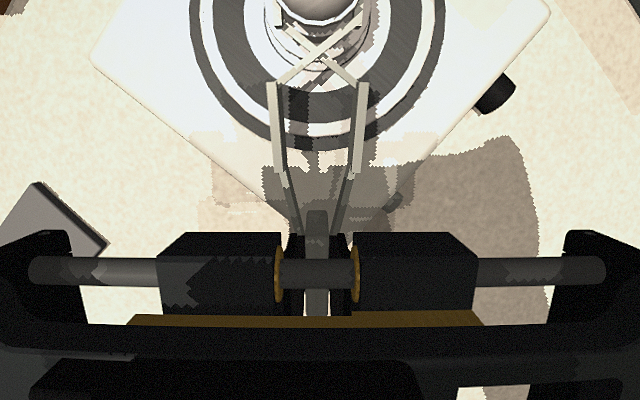

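{"name": "step_arm", "arguments": {
  "increments": [
    [[0, 0, 0], [0, 0, 0]],
    [[0, 0, 0], [0, 0, 0]],
    [[0, 0, 0], [0, 0, 0]],
    [[0, 0, 0], [0, 0, 0]],
    [[0, 0, 0], [0, 0, 0]]
  ],
  "hand": -1,
  "grip_force": 22
}}

```text
time: 18.3
ee_pos: [0.4707, -0.2864, 0.1307]
eef_rot: [0.924, -0.383, 0.001, 0.0]
ft_force: [-0.1, 1.0, 0.0]
width: 0.0441
```

{"name": "step_arm", "arguments": {
  "increments": [
    [[0, 0, 0], [0, 0, 0]],
    [[0, 0, 0], [0, 0, 0]],
    [[0, 0, 0], [0, 0, 0]],
    [[0, 0, 0], [0, 0, 0]],
    [[0, 0, 0], [0, 0, 0]]
  ]
}}

```text
time: 18.8
ee_pos: [0.4707, -0.2864, 0.1307]
eef_rot: [0.924, -0.383, 0.001, 0.0]
ft_force: [0.1, 0.9, 0.2]
width: 0.0825
```

```bash
python3 - <<'E'
from h import *
st();snap('scene','sc21');crop('sc21',60,60,260,210,4,'c27');snap('wrist','w21')
E
```

```text
t 18.8 tcp [ 0.4707 -0.2864  0.1307] yaw -0.7868 tilt [ 0.002  -0.0011] F [0.1 0.9 0.2] w 0.0825 q [ 0.34  0.24  0.14  1.78 -0.04  1.12 -1.86]
```

View pics/c27.png

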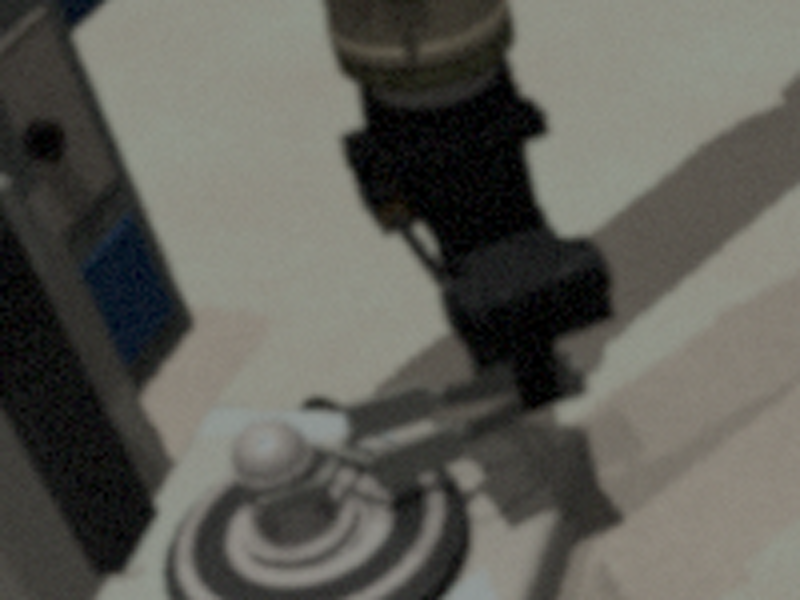

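View pics/w21.png

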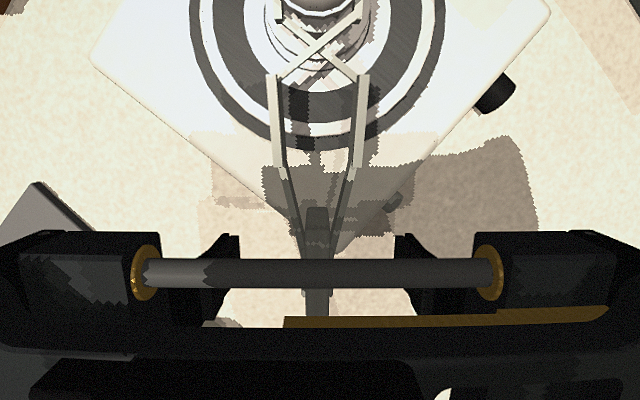

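{"name": "step_arm", "arguments": {
  "increments": [
    [[0, 0, -0.02], [0, 0, 0]],
    [[0, 0, -0.04], [0, 0, 0]],
    [[0, 0, -0.055], [0, 0, 0]],
    [[0, 0, -0.055], [0, 0, 0]]
  ]
}}

```text
time: 19.3
ee_pos: [0.4716, -0.2869, 0.1878]
eef_rot: [0.924, -0.383, 0.003, 0.0]
ft_force: [0.3, -0.3, 0.2]
width: 0.0868
```

```bash
python3 - <<'E'
from h import *
st();snap('scene','sc22');crop('sc22',60,100,220,220,5,'c28');snap('wrist','w22');snap('side','s22');crop('s22',250,200,410,320,5,'c29')
E
```

```text
t 19.3 tcp [ 0.4716 -0.2869  0.1878] yaw -0.7869 tilt [ 0.0053 -0.0025] F [ 0.3 -0.3  0.2] w 0.0868 q [ 0.34  0.19  0.14  1.72 -0.03  1.23 -1.87]
```

View pics/c28.png

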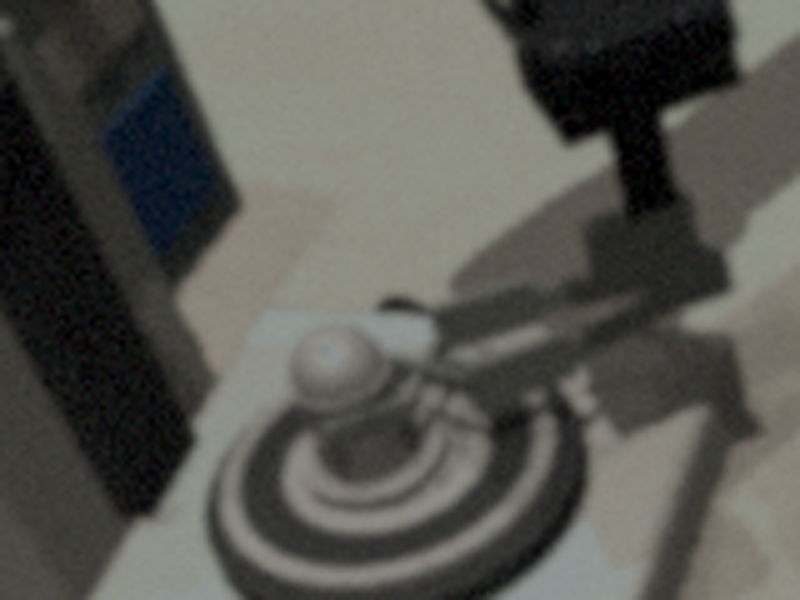

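View pics/w22.png

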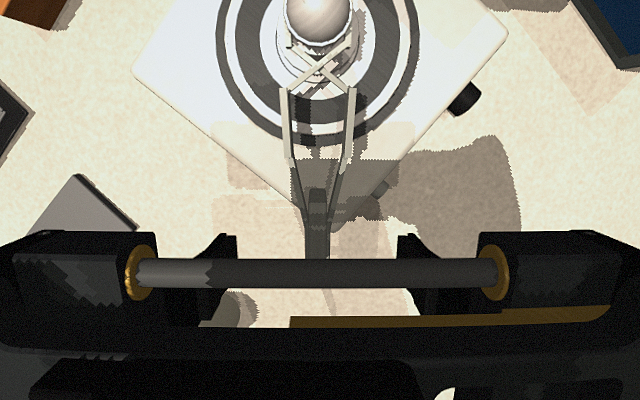

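View pics/c29.png

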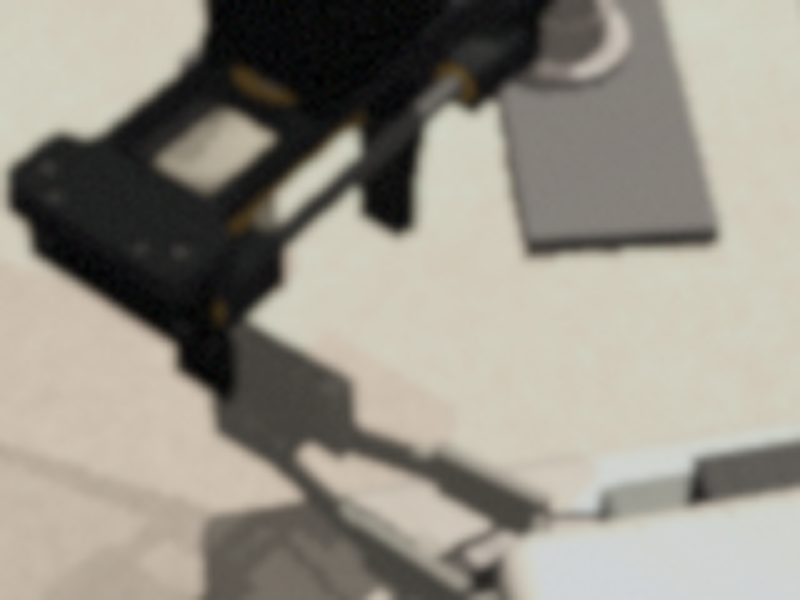

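```bash
python3 - <<'E'
from h import *
for b in [(.565,-.382)]:
    for z in (.079,.083,.131,.151): print(z,np.round((proj('sc22',[[*b,z]])[0]-[60,100])*5), np.round(proj('w22',[[*b,z]])[0],1))
def ring(o,z,rr,b):
    P=proj(o,[(b[0]+rr*np.cos(a),b[1]+rr*np.sin(a),z) for a in np.linspace(0,2*np.pi,60)]);return P
im=cv2.imread('pics/sc22.png');im=cv2.resize(im[100:220,60:220],None,fx=5,fy=5,interpolation=cv2.INTER_CUBIC)
for z,rr in [(.083,.032),(.131,.022),(.131,.02),(.075,.032)]:
    P=((ring('sc22',z,rr,b)-[60,100]+.5)*5).astype(int);cv2.polylines(im,[P.reshape(-1,1,2)],True,(0,0,255) if z!=.075 else (0,255,0),1)
cv2.imwrite('pics/c30.png',im)
im=cv2.imread('pics/w22.png');im=cv2.resize(im[0:160,200:440],None,fx=3.3,fy=3.3,interpolation=cv2.INTER_CUBIC)
for z,rr in [(.083,.032),(.131,.022),(.075,.032)]:
    P=((ring('w22',z,rr,b)-[200,0]+.5)*3.3).astype(int);cv2.polylines(im,[P.reshape(-1,1,2)],True,(0,0,255) if z!=.075 else (0,255,0),1)
cv2.imwrite('pics/c31.png',im)
E
```

```text
0.079 [382. 450.] [315.7  39. ]
0.083 [380. 444.] [315.7  37.6]
0.131 [346. 366.] [315.4  17.5]
0.151 [332. 331.] [315.3   6.1]
```

View pics/c30.png

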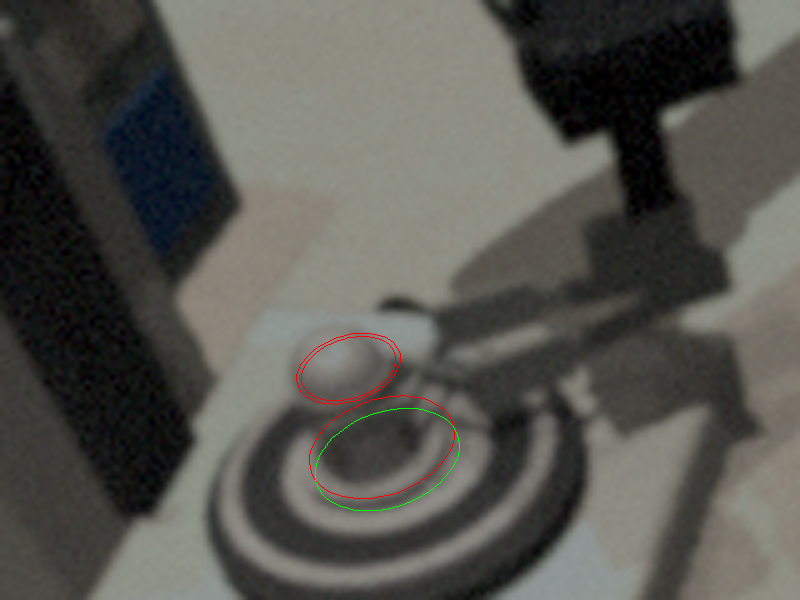

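View pics/c31.png

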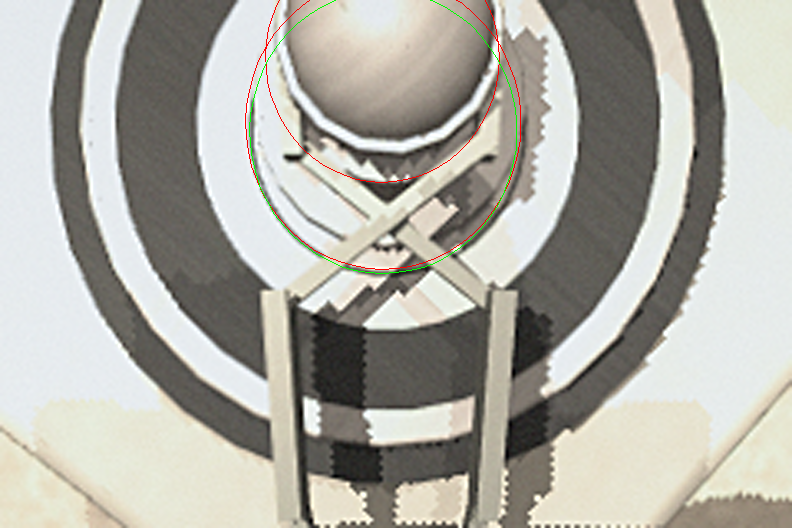

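```bash
python3 - <<'E'
from h import *
def tri(a,ua,b,ub):
    o1,v1=ray(a,ua);o2,v2=ray(b,ub)
    A=np.stack([v1,-v2],1);s=np.linalg.lstsq(A,o2-o1,rcond=None)[0]
    p=o1+v1*s[0];q=o2+v2*s[1];return np.round((p+q)/2,4),np.linalg.norm(p-q).round(4)
crop('w21',250,50,390,250,4,'c32');crop('w22',250,50,390,250,4,'c33')
print(tri('w21',(266,75),'w22',(279.4,88.5)),tri('w21',(369,74),'w22',(357,88.5)))
E
```

```text
(array([ 0.5516, -0.3355,  0.1302]), np.float64(0.0001)) (array([ 0.5164, -0.3718,  0.125 ]), np.float64(0.0011))
```

View pics/c32.png

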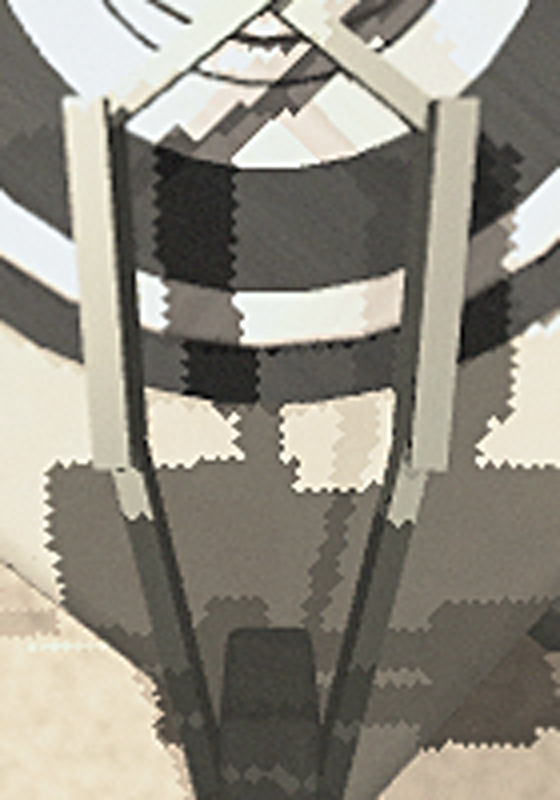

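View pics/c33.png

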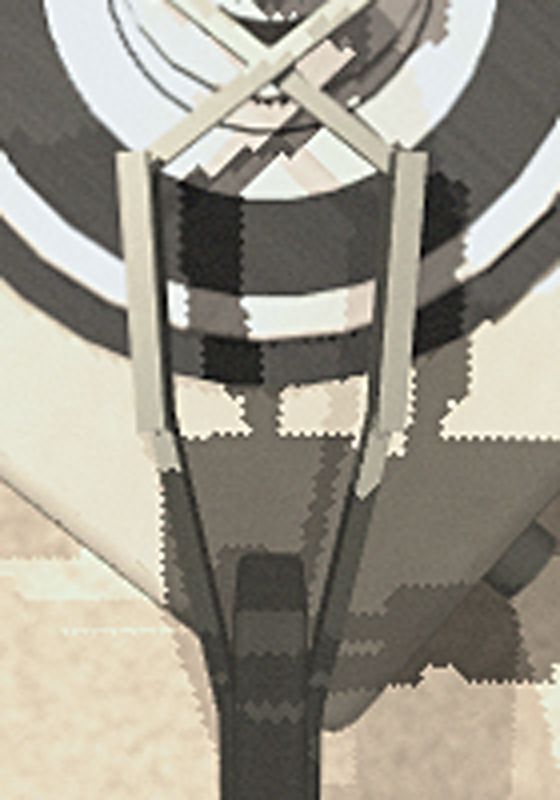

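```bash
python3 - <<'E'
from h import *
def tri(a,ua,b,ub):
    o1,v1=ray(a,ua);o2,v2=ray(b,ub)
    A=np.stack([v1,-v2],1);s=np.linalg.lstsq(A,o2-o1,rcond=None)[0]
    p=o1+v1*s[0];q=o2+v2*s[1];return (p+q)/2
s=r.read_state();R=Ro.from_quat(s['eef_rot'])
for n,a,b in [('FL',(266.25,75),(279.25,88.25)),('FR',(369.5,74.5),(356.75,88.25)),('RL',(273.75,167),(285,157.5)),('RR',(360,167.5),(350.75,157.5)),('TL',(307.5,207.5),(310.5,188)),('TR',(327.5,207.5),(325.75,188))]:
    p=tri('w21',a,'w22',b);print(n,np.round(p,4),np.round(R.inv().apply(p-s['ee_pos'])*1000,1))
E
```

```text
FL [ 0.5525 -0.3355  0.1252] [ 93.  -23.3  59.8]
FR [ 0.5164 -0.3719  0.1242] [93.3 28.  60.8]
RL [ 0.5183 -0.3053  0.1273] [ 47.5 -20.4  57.6]
RR [ 0.484  -0.337   0.1128] [45.7 26.2 72.1]
TL [ 0.4909 -0.3024  0.1276] [26.1 -3.1 57.3]
TR [ 0.4831 -0.3097  0.126 ] [25.7  7.6 58.9]
```

```bash
python3 - <<'E'
from h import *
st();yaw=-.787;x=np.array([np.cos(yaw),np.sin(yaw)])
t=np.array([.4716,-.2869])+.068*x
print(t);rel([*t,.0955],yaw)
E
```

```text
t 19.45 tcp [ 0.4703 -0.2861  0.1849] yaw -0.7867 tilt [ 0.001  -0.0005] F [ 0.5 -0.1  0. ] w 0.0871 q [ 0.34  0.19  0.14  1.72 -0.03  1.23 -1.87]
[ 0.51960618 -0.33506022]
t 19.45 rel [ 0.0694 -0.0003  0.0894] [-0.0003 -0.0011  0.0003]
```

{"name": "step_arm", "arguments": {
  "increments": [
    [[0.025, 0, 0], [0, 0, 0]],
    [[0.05, 0, 0], [0, 0, 0]],
    [[0.0694, 0, 0.005], [0, 0, 0]],
    [[0.0694, 0, 0.02], [0, 0, 0]],
    [[0.0694, 0, 0.035], [0, 0, 0]]
  ]
}}

```text
time: 19.95
ee_pos: [0.5186, -0.3349, 0.1477]
eef_rot: [0.924, -0.383, -0.0, 0.0]
ft_force: [-0.2, 0.2, 0.0]
width: 0.0867
```

```bash
python3 - <<'E'
from h import *
st();rel([.5196,-.335,.0955],-.787)
snap('wrist','w23');snap('side','s23')
E
```

```text
t 19.95 tcp [ 0.5186 -0.3349  0.1477] yaw -0.787 tilt [-0.0007  0.0003] F [-0.2  0.2  0. ] w 0.0867 q [ 0.37  0.36  0.16  1.59 -0.06  1.2  -1.81]
t 19.95 rel [ 0.0008 -0.0006  0.0522] [0.0003 0.0007 0.    ]
```

View pics/w23.png

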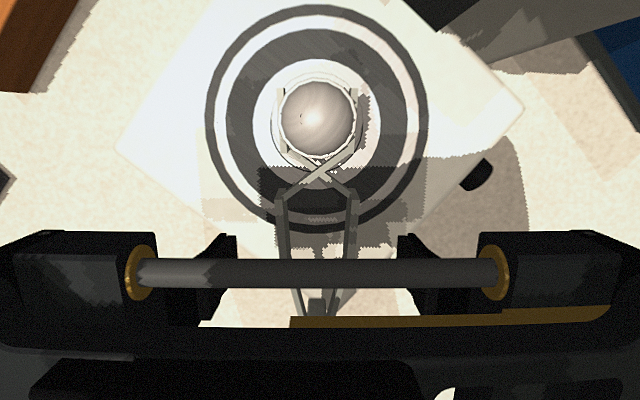

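View pics/s23.png

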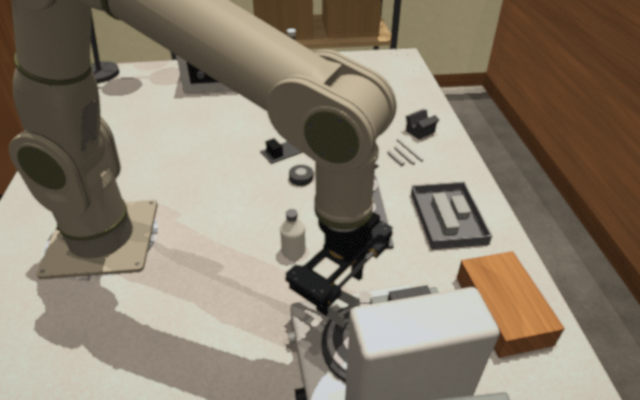

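{"name": "step_arm", "arguments": {
  "increments": [
    [[0.0008, 0, 0.015], [0, 0, 0]],
    [[0.0008, 0, 0.03], [0, 0, 0]],
    [[0.0008, 0, 0.042], [0, 0, 0]],
    [[0.0008, 0, 0.052], [0, 0, 0]],
    [[0.0008, 0, 0.052], [0, 0, 0]]
  ]
}}

```text
time: 20.55
ee_pos: [0.5168, -0.3336, 0.0925]
eef_rot: [0.924, -0.383, -0.004, -0.0]
ft_force: [-0.5, 0.0, 0.2]
width: 0.0866
```

```bash
python3 - <<'E'
from h import *
st();rel([.5196,-.335,.0955],-.787)
snap('wrist','w24');snap('scene','sc24');crop('sc24',60,100,220,220,5,'c34')
E
```

```text
t 20.55 tcp [ 0.5168 -0.3336  0.0925] yaw -0.7864 tilt [-0.0063  0.0035] F [-0.5  0.   0.2] w 0.0866 q [ 0.38  0.41  0.15  1.64 -0.07  1.1  -1.81]
t 20.55 rel [ 0.0029 -0.001  -0.003 ] [0.002  0.0069 0.0006]
```

View pics/w24.png

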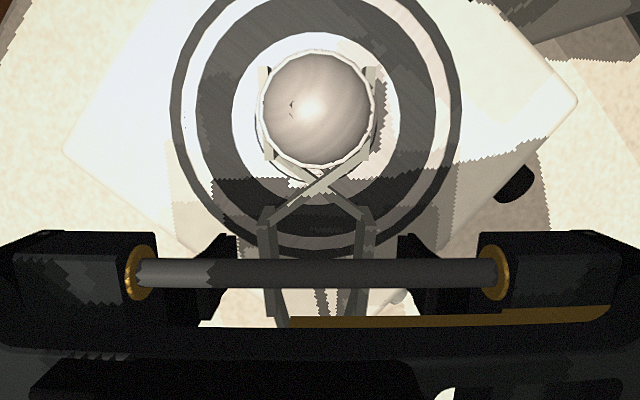

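View pics/c34.png

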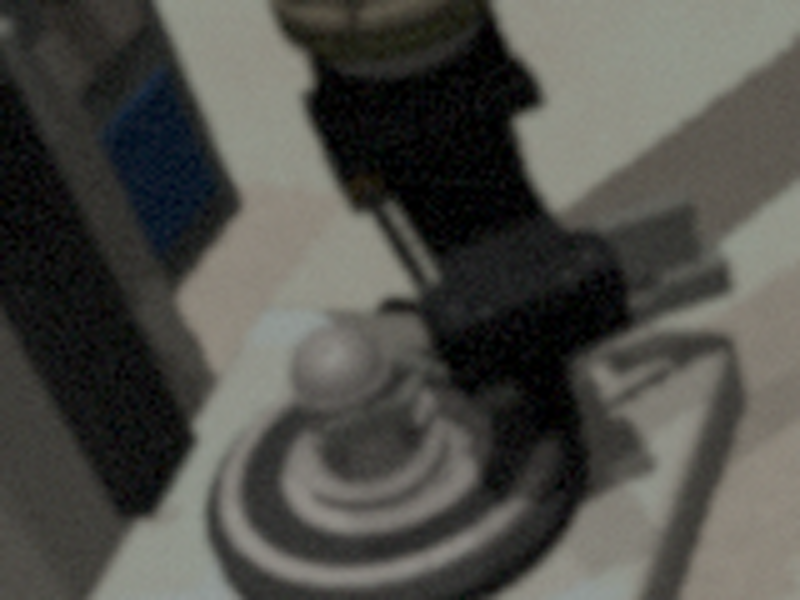

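{"name": "step_arm", "arguments": {
  "increments": [
    [[0.002, 0, -0.002], [0.002, 0.006, 0]],
    [[0.002, 0, -0.002], [0.002, 0.006, 0]]
  ]
}}

```text
time: 20.85
ee_pos: [0.5197, -0.3362, 0.0975]
eef_rot: [0.924, -0.383, 0.002, 0.0]
ft_force: [0.7, 0.1, 0.5]
width: 0.0873
```

```bash
python3 - <<'E'
from h import *
st()
E
```

```text
t 20.85 tcp [ 0.5197 -0.3362  0.0975] yaw -0.7867 tilt [ 0.0035 -0.0016] F [0.7 0.1 0.5] w 0.0873 q [ 0.38  0.41  0.15  1.64 -0.07  1.1  -1.81]
```

{"name": "step_arm", "arguments": {
  "increments": [
    [[-0.001, 0, 0.0015], [0, -0.003, 0]],
    [[-0.001, 0, 0.0015], [0, -0.003, 0]],
    [[-0.001, 0, 0.0015], [0, -0.003, 0]],
    [[-0.001, 0, 0.0015], [0, -0.003, 0]],
    [[-0.001, 0, 0.0015], [0, -0.003, 0]]
  ],
  "hand": 1,
  "grip_force": 22
}}

```text
time: 21.35
ee_pos: [0.5191, -0.3355, 0.096]
eef_rot: [0.924, -0.383, 0.001, -0.0]
ft_force: [-0.1, -0.4, 0.5]
width: 0.0547
```

{"name": "step_arm", "arguments": {
  "increments": [
    [[0, 0, 0], [0, 0, 0]],
    [[0, 0, 0], [0, 0, 0]],
    [[0, 0, 0], [0, 0, 0]],
    [[0, 0, 0], [0, 0, 0]],
    [[0, 0, 0], [0, 0, 0]]
  ]
}}

```text
time: 21.85
ee_pos: [0.519, -0.3355, 0.096]
eef_rot: [0.924, -0.383, 0.001, -0.0]
ft_force: [-0.1, -0.7, -0.1]
width: 0.0325
```

{"name": "step_arm", "arguments": {
  "increments": [
    [[0, 0, 0], [0, 0, 0]],
    [[0, 0, 0], [0, 0, 0]],
    [[0, 0, 0], [0, 0, 0]]
  ]
}}

```text
time: 22.15
ee_pos: [0.519, -0.3355, 0.0959]
eef_rot: [0.924, -0.383, 0.001, -0.0]
ft_force: [-0.0, -0.1, -0.7]
width: 0.0328
```

```bash
python3 - <<'E'
from h import *
st();snap('wrist','w25');crop('w25',220,30,430,230,3.7,'c35');snap('scene','sc25');crop('sc25',60,100,220,220,5,'c36')
E
```

```text
t 22.15 tcp [ 0.519  -0.3355  0.0959] yaw -0.7866 tilt [0.0013 0.0005] F [-0.  -0.1 -0.7] w 0.0328 q [ 0.38  0.41  0.15  1.64 -0.07  1.1  -1.81]
```

View pics/c35.png

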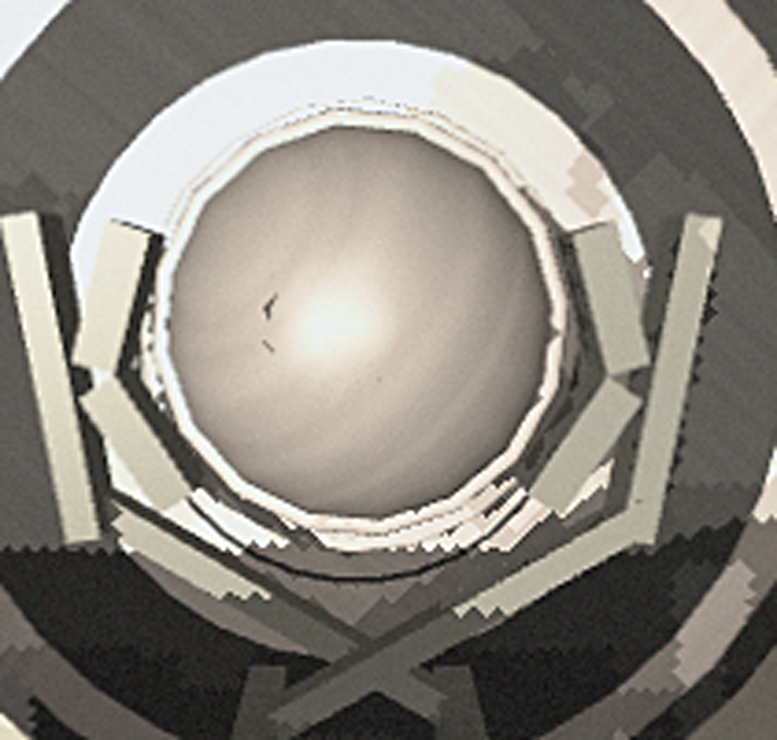

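View pics/c36.png

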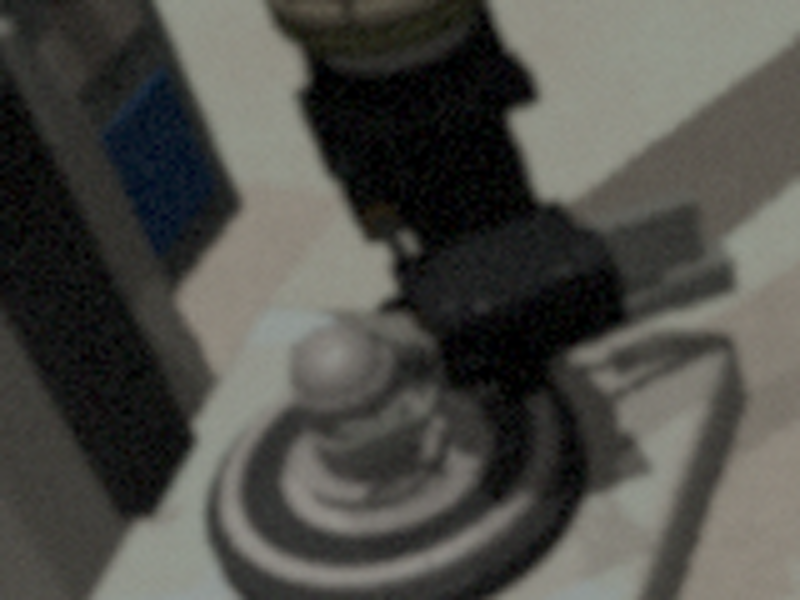

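{"name": "step_arm", "arguments": {
  "increments": [
    [[-0.005, 0, 0], [0, 0, 0]],
    [[-0.012, 0, 0], [0, 0, 0]],
    [[-0.02, 0, 0], [0, 0, 0]],
    [[-0.028, 0, 0], [0, 0, 0]],
    [[-0.036, 0, 0], [0, 0, 0]]
  ]
}}

```text
time: 22.75
ee_pos: [0.493, -0.3093, 0.096]
eef_rot: [0.924, -0.383, 0.001, -0.001]
ft_force: [0.1, 0.6, -1.5]
width: 0.0334
```

```bash
python3 - <<'E'
from h import *
st();snap('wrist','w26')
E
```

```text
t 22.75 tcp [ 0.493  -0.3093  0.096 ] yaw -0.7865 tilt [0.0013 0.0006] F [ 0.1  0.6 -1.5] w 0.0334 q [ 0.36  0.34  0.15  1.74 -0.06  1.07 -1.83]
```

View pics/w26.png

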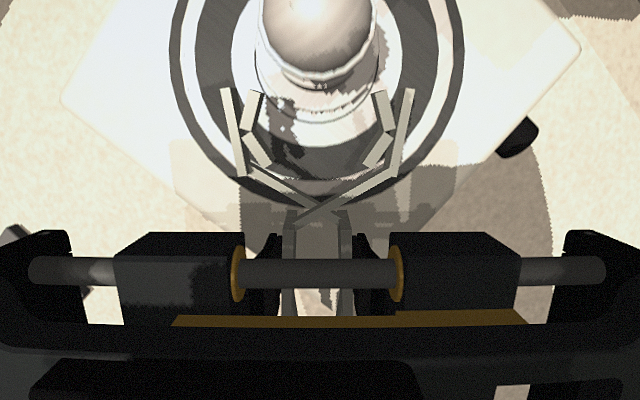

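Free of the piece. Back off further, then rise.

{"name": "step_arm", "arguments": {
  "increments": [
    [[-0.012, 0, 0], [0, 0, 0]],
    [[-0.025, 0, 0], [0, 0, 0]],
    [[-0.035, 0, 0], [0, 0, 0]],
    [[-0.035, 0, -0.02], [0, 0, 0]],
    [[-0.035, 0, -0.05], [0, 0, 0]]
  ]
}}

```text
time: 23.3
ee_pos: [0.4664, -0.283, 0.1452]
eef_rot: [0.924, -0.383, -0.001, -0.001]
ft_force: [0.5, 0.1, 0.1]
width: 0.0331
```

{"name": "step_arm", "arguments": {
  "increments": [
    [[0, 0, -0.03], [0, 0, 0]],
    [[0, 0, -0.06], [0, 0, 0]],
    [[0, 0, -0.09], [0, 0, 0]],
    [[0, 0, -0.1], [0, 0, 0]],
    [[0, 0, -0.1], [0, 0, 0]]
  ]
}}

```text
time: 23.8
ee_pos: [0.4671, -0.2835, 0.2463]
eef_rot: [0.924, -0.383, -0.0, -0.001]
ft_force: [0.1, 0.0, -2.0]
width: 0.033
```

```bash
python3 - <<'E'
from h import *
st();snap('wrist','w27');snap('scene','sc27');crop('sc27',60,100,220,220,5,'c37');rel([.4978,.3276,.25],.461)
E
```

```text
t 23.8 tcp [ 0.4671 -0.2835  0.2463] yaw -0.7859 tilt [0.0003 0.0015] F [ 0.1  0.  -2. ] w 0.033 q [ 0.33  0.14  0.15  1.64 -0.02  1.36 -1.88]
t 23.9 rel [-0.4095 -0.4539 -0.0043] [-0.0028  0.0043 -1.2469]
```

View pics/w27.png

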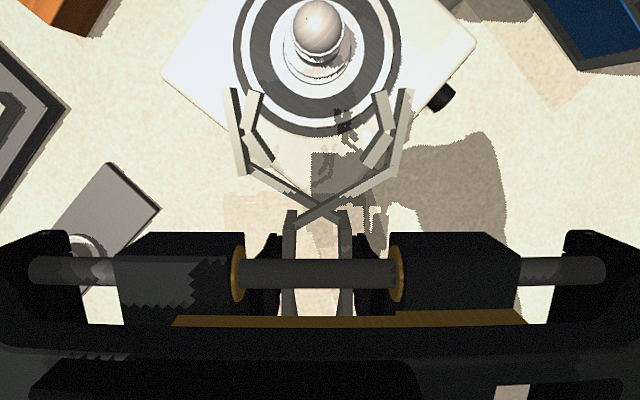

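View pics/c37.png

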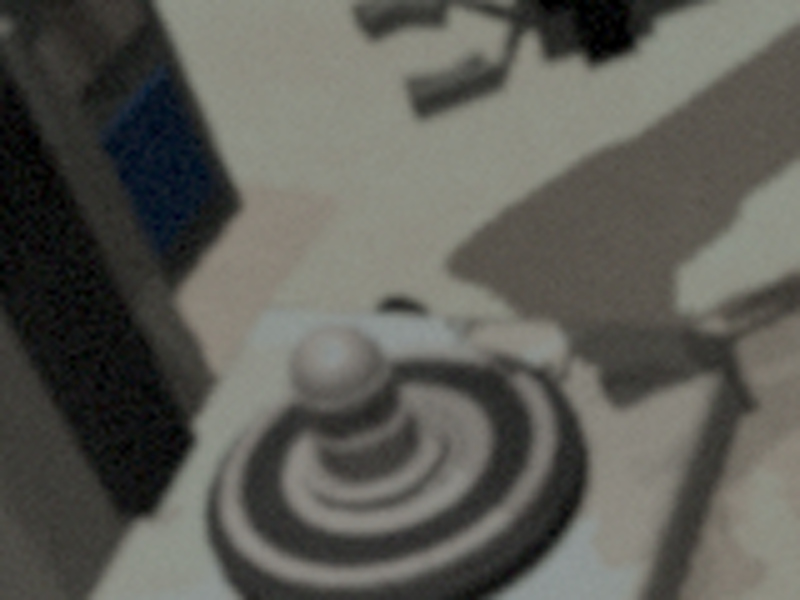

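```bash
python3 - <<'E'
from h import *
print('foot',atz('sc27',(60+373/5,100+458/5),.081),'sphere',atz('sc27',(60+339/5,100+365/5),.131))
print('foot w',atz('w27',(319,48),.083),'sphere w',atz('w27',(318.5,27),.131))
crop('w27',220,0,410,140,4.2,'c38')
E
```

```text
foot [ 0.57220883 -0.38235682  0.081     ] sphere [ 0.56522222 -0.38530613  0.131     ]
foot w [ 0.56237427 -0.38428012  0.083     ] sphere w [ 0.56683596 -0.38770748  0.131     ]
```

View pics/c38.png

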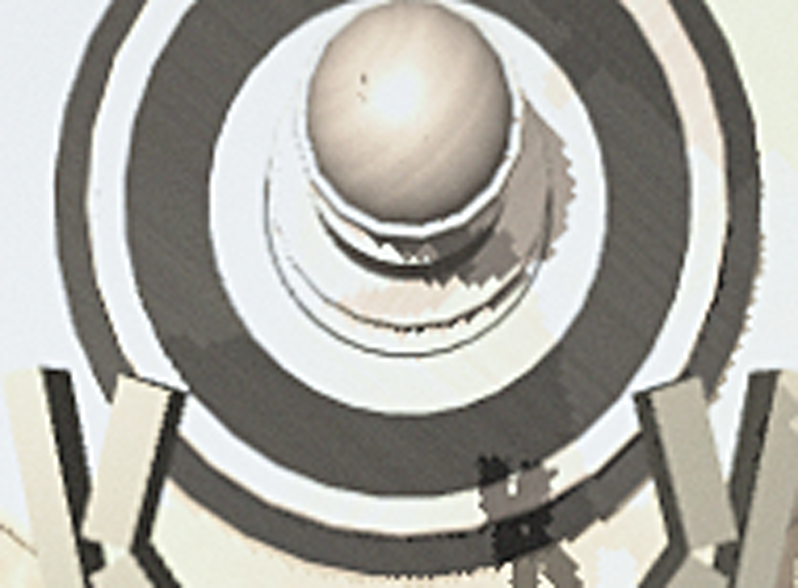

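{"name": "step_arm", "arguments": {
  "increments": [
    [[-0.025, -0.03, 0], [0, 0, -0.08]],
    [[-0.055, -0.06, 0], [0, 0, -0.18]],
    [[-0.085, -0.09, 0], [0, 0, -0.28]],
    [[-0.11, -0.12, 0], [0, 0, -0.38]],
    [[-0.135, -0.15, 0], [0, 0, -0.48]]
  ]
}}

```text
time: 24.4
ee_pos: [0.4758, -0.0797, 0.2426]
eef_rot: [0.989, -0.15, -0.003, -0.001]
ft_force: [-0.2, -0.4, -0.7]
width: 0.0331
```

```bash
python3 - <<'E'
from h import *
st();rel([.4978,.3276,.25],.461)
E
```

```text
t 24.4 tcp [ 0.4758 -0.0797  0.2426] yaw -0.3017 tilt [-0.006   0.0034] F [-0.2 -0.4 -0.7] w 0.0331 q [ 0.13  0.02 -0.05  1.79 -0.    1.35 -1.8 ]
t 24.4 rel [-0.1001 -0.3955 -0.0061] [-0.004   0.0059 -0.7627]
```

{"name": "step_arm", "arguments": {
  "increments": [
    [[-0.012, -0.045, 0], [-0.002, 0.003, -0.09]],
    [[-0.024, -0.09, 0], [-0.004, 0.006, -0.18]],
    [[-0.036, -0.135, 0], [-0.004, 0.006, -0.27]],
    [[-0.048, -0.18, 0], [-0.004, 0.006, -0.36]],
    [[-0.06, -0.225, 0], [-0.004, 0.006, -0.45]]
  ]
}}

```text
time: 24.9
ee_pos: [0.4844, 0.1546, 0.2416]
eef_rot: [0.997, 0.076, -0.001, 0.001]
ft_force: [0.8, -0.5, -0.7]
width: 0.0331
```

```bash
python3 - <<'E'
from h import *
st();rel([.4978,.3276,.25],.461)
E
```

```text
t 24.9 tcp [0.4844 0.1546 0.2416] yaw 0.152 tilt [-0.0027 -0.0016] F [ 0.8 -0.5 -0.7] w 0.0331 q [-0.12  0.08 -0.29  1.72  0.03  1.35 -1.84]
t 24.9 rel [ 0.0394 -0.169  -0.0087] [ 0.0007  0.0031 -0.309 ]
```

{"name": "step_arm", "arguments": {
  "increments": [
    [[0.01, -0.042, 0], [0, 0.003, -0.08]],
    [[0.02, -0.085, 0], [0, 0.003, -0.16]],
    [[0.03, -0.127, 0], [0, 0.003, -0.24]],
    [[0.039, -0.165, 0], [0, 0.003, -0.309]],
    [[0.039, -0.169, 0], [0, 0.003, -0.309]]
  ]
}}

```text
time: 25.4
ee_pos: [0.4948, 0.3326, 0.2385]
eef_rot: [0.973, 0.233, -0.002, -0.001]
ft_force: [-0.3, -0.2, -0.4]
width: 0.033
```

```bash
python3 - <<'E'
from h import *
st();snap('wrist','w28');a=cv2.imread('pics/w7.png')[60:240,215:435];b=cv2.imread('pics/w28.png')[60:240,215:435]
cv2.imwrite('pics/c39.png',cv2.resize(np.hstack([a,b]),None,fx=1.8,fy=1.8,interpolation=cv2.INTER_CUBIC))
snap('side','s28');crop('s28',200,0,400,150,4,'c40')
E
```

```text
t 25.4 tcp [0.4948 0.3326 0.2385] yaw 0.4699 tilt [-0.0043  0.0003] F [-0.3 -0.2 -0.4] w 0.033 q [-0.32  0.29 -0.42  1.5   0.12  1.38 -1.85]
```

View pics/c39.png

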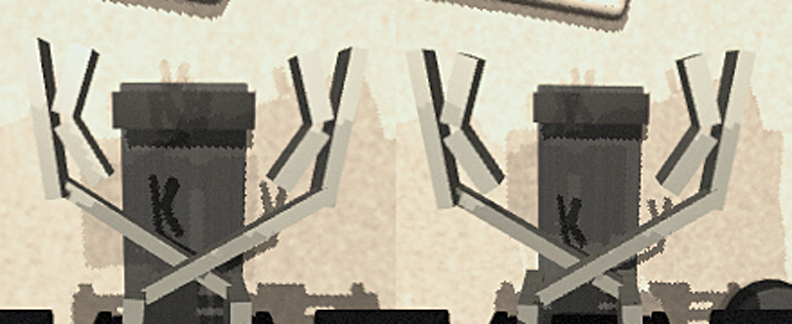

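View pics/c40.png

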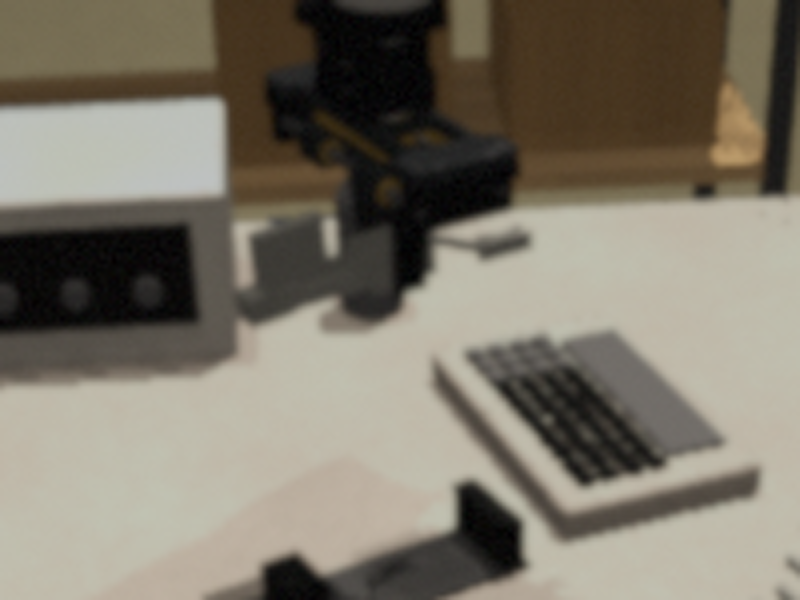

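```bash
python3 - <<'E'
from h import *
st();rel([.4978,.3276,.10],.461)
E
```

```text
t 25.5 tcp [0.4962 0.3283 0.2391] yaw 0.4631 tilt [-0.0031 -0.0019] F [-0.3 -0.9 -0.9] w 0.0331 q [-0.32  0.29 -0.42  1.5   0.12  1.38 -1.85]
t 25.5 rel [0.0016 0.0013 0.1391] [0.0003 0.0036 0.0021]
```

{"name": "step_arm", "arguments": {
  "increments": [
    [[0.0016, 0.0013, 0.03], [0, 0.0036, 0.002]],
    [[0.0016, 0.0013, 0.07], [0, 0.0036, 0.002]],
    [[0.0016, 0.0013, 0.11], [0, 0.0036, 0.002]],
    [[0.0016, 0.0013, 0.139], [0, 0.0036, 0.002]],
    [[0.0016, 0.0013, 0.139], [0, 0.0036, 0.002]]
  ]
}}

```text
time: 26.0
ee_pos: [0.4957, 0.3239, 0.0952]
eef_rot: [0.974, 0.227, -0.004, 0.002]
ft_force: [-0.4, -0.5, -1.1]
width: 0.0331
```

```bash
python3 - <<'E'
from h import *
snap('wrist','w29');st();rel([.4978,.3276,.034],.461)
crop('w29',215,60,435,240,3.6,'c41')
E
```

```text
t 26.05 tcp [0.497  0.3253 0.0983] yaw 0.4592 tilt [-0.0033 -0.0032] F [ 0.3 -0.2  0.9] w 0.0332 q [-0.33  0.4  -0.4   1.67  0.17  1.11 -1.89]
t 26.05 rel [ 0.002  -0.0018  0.0643] [ 0.0014  0.0043 -0.0018]
```

View pics/c41.png

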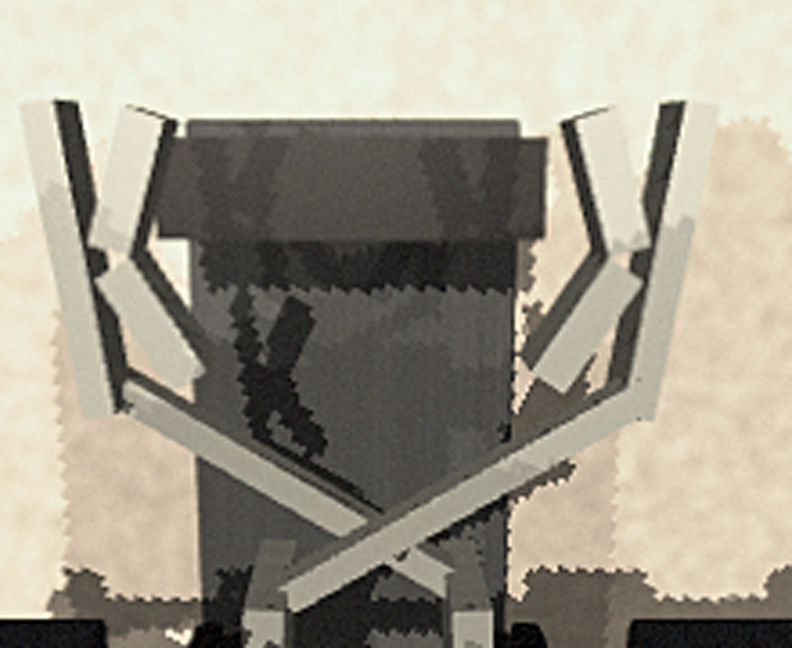

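{"name": "step_arm", "arguments": {
  "increments": [
    [[0.002, -0.002, 0.02], [0.001, 0.004, 0]],
    [[0.002, -0.002, 0.04], [0.001, 0.004, 0]],
    [[0.002, -0.002, 0.052], [0.001, 0.004, 0]],
    [[0.002, -0.002, 0.06], [0.001, 0.004, 0]],
    [[0.002, -0.002, 0.06], [0.001, 0.004, 0]]
  ]
}}

```text
time: 26.55
ee_pos: [0.4981, 0.3276, 0.0386]
eef_rot: [0.974, 0.227, 0.0, 0.0]
ft_force: [-0.8, -0.8, 1.0]
width: 0.0328
```

```bash
python3 - <<'E'
from h import *
st();rel([.4978,.3276,.033],.461)
E
```

```text
t 26.55 tcp [0.4981 0.3276 0.0386] yaw 0.4587 tilt [ 0.0002 -0.0005] F [-0.8 -0.8  1. ] w 0.0328 q [-0.34  0.47 -0.39  1.71  0.21  1.   -1.92]
t 26.55 rel [-0.0003 -0.0001  0.0056] [ 0.0005  0.0001 -0.0023]
```

{"name": "step_arm", "arguments": {
  "increments": [
    [[0, 0, 0.0015], [0, 0, 0]],
    [[0, 0, 0.003], [0, 0, 0]],
    [[0, 0, 0.0045], [0, 0, 0]],
    [[0, 0, 0.0055], [0, 0, 0]],
    [[0, 0, 0.0055], [0, 0, 0]]
  ]
}}

```text
time: 27.05
ee_pos: [0.4989, 0.3281, 0.0355]
eef_rot: [0.974, 0.227, 0.001, 0.0]
ft_force: [-3.9, -4.1, 18.0]
width: 0.0327
```

```bash
python3 - <<'E'
from h import *
st();snap('side','s30');snap('wrist','w30');crop('s30',200,50,400,200,4,'c42');st()
E
```

```text
t 27.05 tcp [0.4989 0.3281 0.0355] yaw 0.4585 tilt [0.0022 0.0003] F [-3.9 -4.1 18. ] w 0.0327 q [-0.34  0.47 -0.39  1.71  0.21  0.99 -1.92]
t 27.15 tcp [0.4989 0.3281 0.0355] yaw 0.4586 tilt [0.0022 0.0003] F [-4.4 -4.5 17.7] w 0.0333 q [-0.34  0.47 -0.39  1.71  0.21  0.99 -1.92]
```

View pics/c42.png

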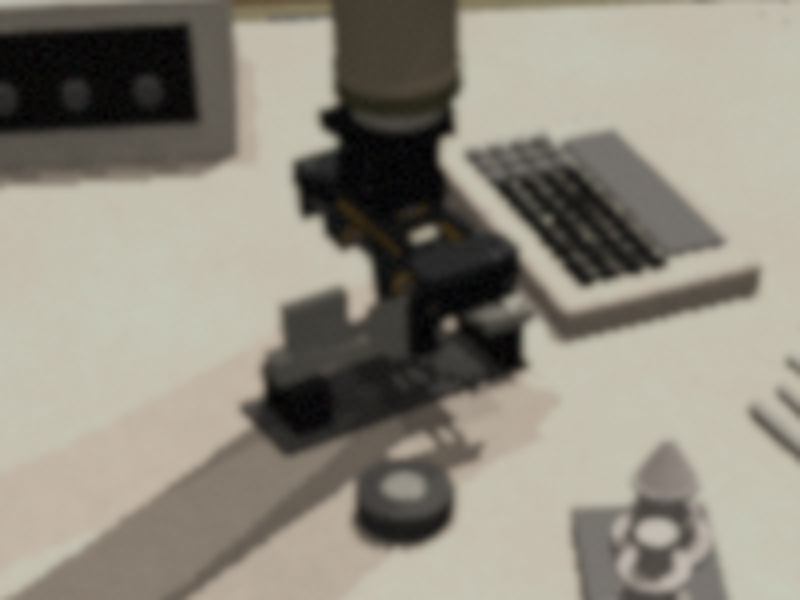

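View pics/w30.png

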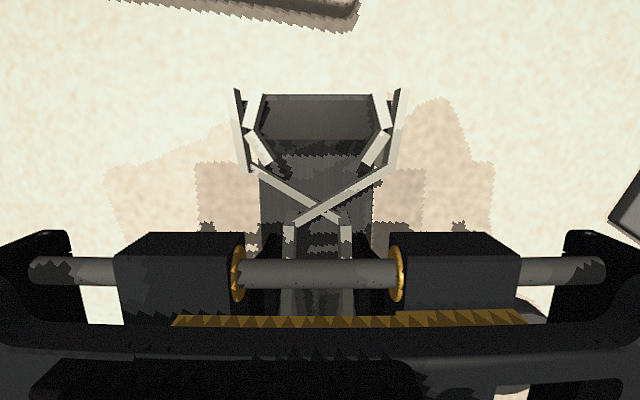

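{"name": "step_arm", "arguments": {
  "increments": [
    [[0, 0, -0.001], [0, 0, 0]],
    [[0, 0, -0.001], [0, 0, 0]]
  ]
}}

```text
time: 27.35
ee_pos: [0.4993, 0.3284, 0.0371]
eef_rot: [0.974, 0.227, 0.002, -0.0]
ft_force: [0.3, -0.4, -0.9]
width: 0.0331
```

```bash
python3 - <<'E'
from h import *
st()
E
```

```text
t 27.35 tcp [0.4993 0.3284 0.0371] yaw 0.4586 tilt [0.0034 0.001 ] F [ 0.3 -0.4 -0.9] w 0.0331 q [-0.34  0.47 -0.39  1.71  0.21  1.   -1.92]
```

{"name": "step_arm", "arguments": {
  "increments": [
    [[0, 0, 0], [0, -0.02, 0]],
    [[0, 0, 0], [0, -0.04, 0]],
    [[0, 0, 0], [0, -0.05, 0]],
    [[0, 0, 0], [0, -0.05, 0]]
  ]
}}

```text
time: 27.75
ee_pos: [0.4996, 0.3286, 0.0369]
eef_rot: [0.974, 0.227, -0.023, 0.006]
ft_force: [0.4, 0.9, 1.2]
width: 0.0333
```

{"name": "step_arm", "arguments": {
  "increments": [
    [[0, 0, 0.001], [0, 0, 0]],
    [[0, 0, 0.002], [0, 0, 0]],
    [[0, 0, 0.002], [0, 0, 0]]
  ]
}}

```text
time: 28.05
ee_pos: [0.4996, 0.3287, 0.0352]
eef_rot: [0.974, 0.227, -0.023, 0.006]
ft_force: [-1.2, 0.1, 3.4]
width: 0.0329
```

```bash
python3 - <<'E'
from h import *
st();snap('wrist','w31')
E
```

```text
t 28.05 tcp [0.4996 0.3287 0.0352] yaw 0.4584 tilt [-0.0417 -0.0211] F [-1.2  0.1  3.4] w 0.0329 q [-0.35  0.51 -0.39  1.67  0.2   1.06 -1.91]
```

View pics/w31.png

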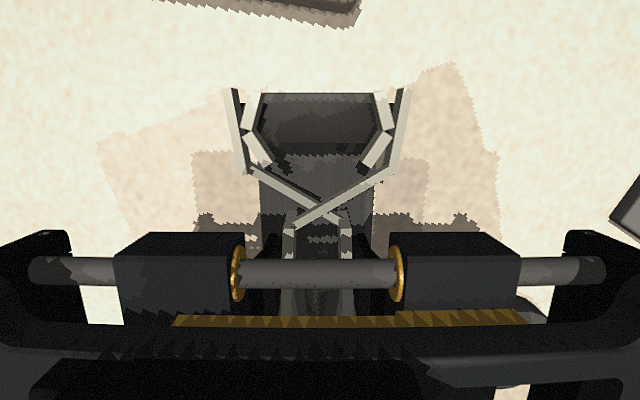

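Light contact; release slowly.

{"name": "step_arm", "arguments": {
  "increments": [
    [[0, 0, -0.0005], [0, 0, 0]],
    [[0, 0, -0.0005], [0, 0, 0]],
    [[0, 0, -0.0005], [0, 0, 0]],
    [[0, 0, -0.0005], [0, 0, 0]],
    [[0, 0, -0.0005], [0, 0, 0]]
  ],
  "hand": -1
}}

```text
time: 28.6
ee_pos: [0.4995, 0.3285, 0.0355]
eef_rot: [0.974, 0.227, -0.023, 0.006]
ft_force: [0.0, -0.3, 0.5]
width: 0.0652
```

{"name": "step_arm", "arguments": {
  "increments": [
    [[0, 0, 0], [0, 0, 0]],
    [[0, 0, 0], [0, 0, 0]],
    [[0, 0, 0], [0, 0, 0]],
    [[0, 0, 0], [0, 0, 0]],
    [[0, 0, 0], [0, 0, 0]]
  ]
}}

```text
time: 29.1
ee_pos: [0.4995, 0.3286, 0.0356]
eef_rot: [0.974, 0.227, -0.023, 0.006]
ft_force: [0.8, 0.1, -0.2]
width: 0.0868
```

```bash
python3 - <<'E'
from h import *
st();snap('wrist','w32');rel([.4996,.3287,.035],.459)
E
```

```text
t 29.1 tcp [0.4995 0.3286 0.0356] yaw 0.4585 tilt [-0.0419 -0.0212] F [ 0.8  0.1 -0.2] w 0.0868 q [-0.35  0.51 -0.39  1.67  0.2   1.06 -1.91]
t 29.15 rel [ 0.0002 -0.0001  0.0005] [ 0.0005  0.047  -0.0006]
```

View pics/w32.png

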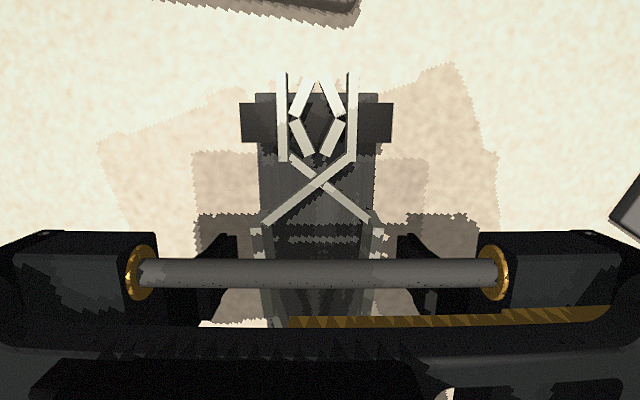

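Straighten while rising straight up, then back off for a check view.

{"name": "step_arm", "arguments": {
  "increments": [
    [[0, 0, -0.03], [0, 0, 0]],
    [[0.003, 0, -0.07], [0, 0.02, 0]],
    [[0.006, 0, -0.11], [0, 0.047, 0]],
    [[0.008, 0, -0.15], [0, 0.047, 0]],
    [[0.008, 0, -0.19], [0, 0.047, 0]]
  ]
}}

```text
time: 29.65
ee_pos: [0.5146, 0.336, 0.2268]
eef_rot: [0.974, 0.227, 0.0, 0.0]
ft_force: [0.6, -0.2, 0.3]
width: 0.0874
```

{"name": "step_arm", "arguments": {
  "increments": [
    [[-0.03, 0, 0], [0, 0, 0]],
    [[-0.06, 0, 0], [0, 0, 0]],
    [[-0.08, 0, -0.02], [0, 0, 0]],
    [[-0.08, 0, -0.02], [0, 0, 0]],
    [[-0.08, 0, -0.02], [0, 0, 0]]
  ]
}}

```text
time: 30.15
ee_pos: [0.4431, 0.3007, 0.2473]
eef_rot: [0.974, 0.227, 0.001, 0.0]
ft_force: [-0.5, 0.5, -0.4]
width: 0.0869
```

```bash
python3 - <<'E'
from h import *
st();snap('wrist','w33');snap('side','s33');snap('scene','sc33')
crop('s33',200,50,440,230,3.3,'c43');crop('w33',260,0,380,210,2.8,'c44')
L=[(-120,-35,6),(-120,35,6),(85,-35,6),(85,35,6)]
u,n=np.array([np.cos(.455),np.sin(.455)]),np.array([-np.sin(.455),np.cos(.455)])
E
```

```text
t 30.15 tcp [0.4431 0.3007 0.2473] yaw 0.4585 tilt [0.0022 0.0001] F [-0.5  0.5 -0.4] w 0.0869 q [-0.29  0.15 -0.44  1.64  0.07  1.36 -1.84]
```

View pics/c43.png

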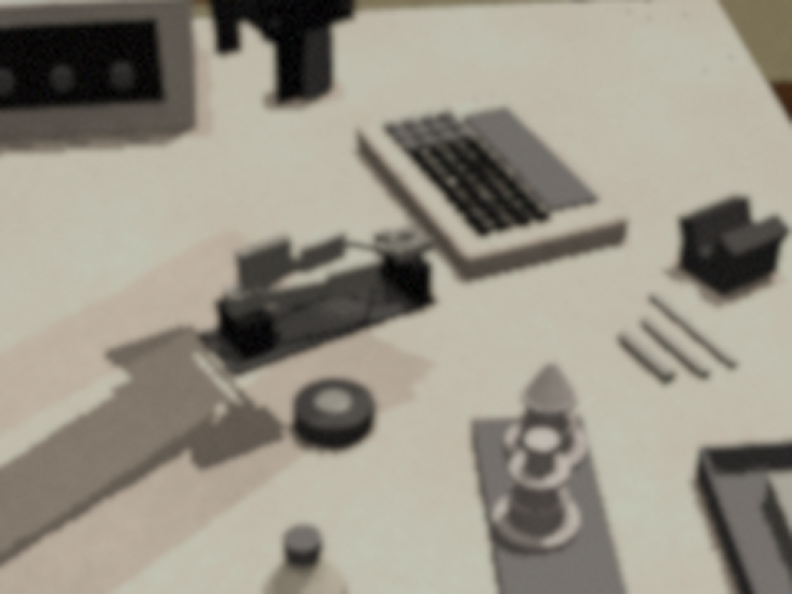

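View pics/c44.png

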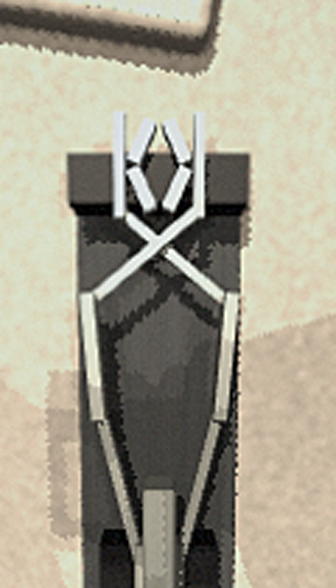

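View pics/sc33.png

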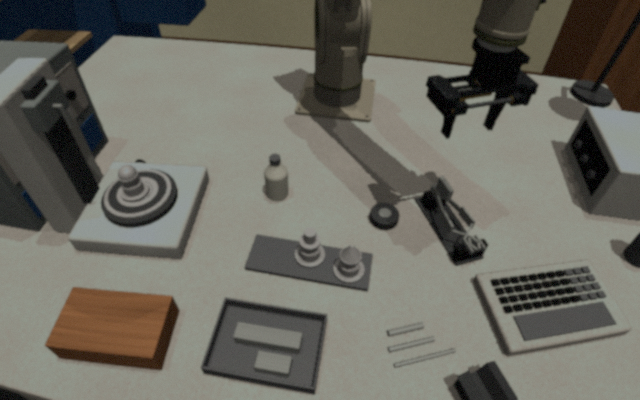

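```bash
python3 - <<'E'
from h import *
f=lambda x,y,z:atz('w33',(260+x/2.8,y/2.8),z)[:2]
pf=(f(80,295,.063)+f(240,295,.063))/2; pr=(f(94,420,.063)+f(222,421,.063))/2
po=(f(67,155,.044)+f(249,155,.044)+f(67,205,.044)+f(249,205,.044))/4
u=(lambda y:np.array([np.cos(y),np.sin(y)]))(.457)
print('bows',(pf+pr)/2,'rest from post',po-.07*u,'diff mm',((pf+pr)/2-po+.07*u)*1000)
crop('sc33',60,140,220,260,5,'c45')
E
```

```text
bows [0.49975741 0.32640928] rest from post [0.4967141  0.32542063] diff mm [3.0433044 0.9886515]
```

View pics/c45.png

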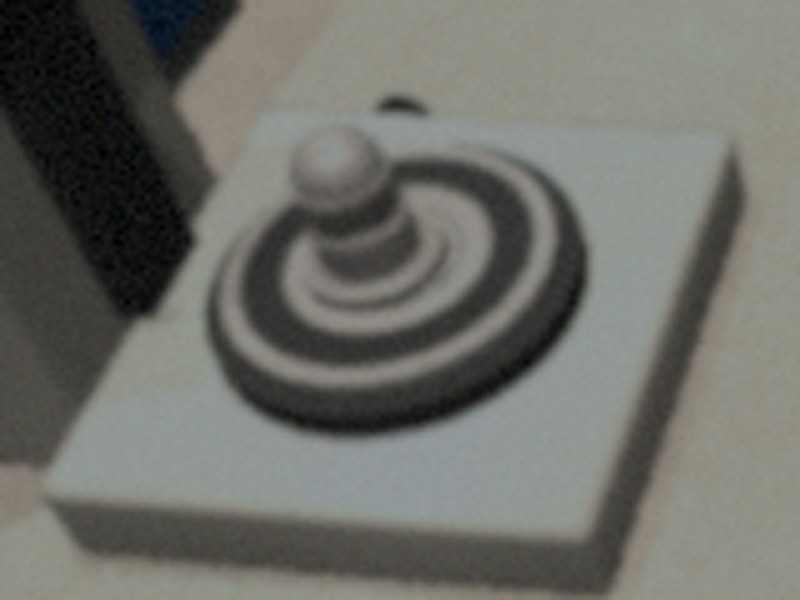

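The piece stands upright on the turntable, about 5 mm from the centre. The tweezers lie on both posts, about 3 mm from their place. I'm handing the job in.

```bash
python3 - <<'E'
from h import *
print(r.close_job());st()
E
```

```text
the job is handed in; nothing more can be done
None
the job is handed in; nothing more can be done
```

I moved the dome-topped piece from the stand to the turntable with the tweezers, put the tweezers back on their rest, and handed the job in at about 30 s of the 72 s allowed. The fingers only ever held the tweezers.

**How it went:** I squeezed the tweezers open at the bows and let them shut on the neck. I then carried the piece by the tab to the turntable, squeezed again to free it, and laid the tweezers back.

**Last checks, from the camera pictures:**
- **Piece:** it stands upright and clear of the tweezers. I put it about 5 mm from the ring centre (limit 20 mm); two cameras gave foot positions about 10 mm apart, one on each side of the centre.
- **Tweezers:** they lie on both posts with the jaws shut, about 3 mm from their place (limit 25 mm). They look level; I did not measure their height or tilt again after letting go.
- **Bystanders:** the other two pieces, the bottle and the puck look unmoved; this was by eye, not measured.

**What was not smooth:**
- The piece slid about 4 mm when the tab was let go on the turntable.
- The tweezers had pitched slightly nose-up in the grip, so the tail met its post first at about 18 N. I eased off and tilted the nose down before letting go.

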